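# Close up the kiln controller after service

### The arm

A 6-joint arm with a two-finger parallel gripper is mounted at the origin on the work surface. World frame = base frame: x ahead of the robot, y to its left, z up, the work surface at z = 0. Lengths are in m, angles in rad, forces in N, time in s.
With the tool pointing down it reaches from about 0.375 to 0.9 m from the base axis. Payload 3.1 kg.
Tool frame: the origin (TCP) lies at the very end of the fingers, on their centre line; the grasp point (between the pads) lies 19 mm behind it; z points along the fingers, y is the line along which they close (so a half turn about z gives the same grasp; the last joint's range is limited). The gripper opens to 87 mm and grips with 3 to 60 N. Pads are 19 mm wide; open, the fingers measure 117 mm over their backs; the gripper's body (75 mm by 190 mm) begins 51 mm behind the grasp point.
Start: joints at [0.978, 0.527, 1.433, -0, 1.181, -0.178], TCP at [0.252, 0.572, 0.223] pointing down, gripper open.
Joint ranges: [-3.08, 3.08], [-0.75, 2.2], [0.22, 2.44], [-1.43, 4.57], [0, 2.65], [-2.85, 2.85]. Speed limits (rad/s): [2.79, 2.79, 3.14, 3.14, 3.14, 3.14].

### API

Orientations are given as a unit quaternion [x, y, z, w].
In Python, from rig import robot gives the robot as it stands. The module is installed in compiled form; this text tells all that it offers.
- The arm moves only by the tool servo_tool, never from a script. Its argument "rows" is one flat list of numbers, 5 for each row, row after row: the closure, from -1 (fully open) to 1 (shut), so that 0 is half open, then the shift along the tool's x, y, z in m, then the turn about the tool's z in degrees. A call has 1 to 5 rows; each row shifts and turns the commanded pose from where the row before left it, along the tool's axes as they then stand; what a row does not reach is not made up. A row lasts 1/12 s, in which the tool goes at most 41.7 mm and 7.16 degrees, less where a joint would pass 70% of its speed; a pose out of reach is approached as far as the arm can. A call with a gripper value outside its range is refused whole. The fingers move at their own pace and stop on an object; "newtons" is the grip in N (left out, the last holds). Time passes only in rows, so rows that do not move let the fingers close. It gives the time, the measured TCP pose, the force, the opening and the grip force at its end, in the units of the state.
- robot.get_obs(): the state, without advancing time (a new reading comes with each control period).
- robot.camera(name): name is "side" or "top" or "wrist"; returns a dict with "pixels" (480x640x3 uint8, red, green, blue), "intrinsics" (3x3 intrinsics, pixels), "dist" ([k1, k2, p1, p2, k3] as OpenCV has them; the pictures are not rectified), "rvec" (rotation vector, rad) and "tvec" (3), from world to camera coordinates, as OpenCV has them; the wrist camera has in their place "mount" (4x4, takes a point from camera to tool coordinates, whose origin is the TCP and whose axes are the flange's). Camera axes: x right, y down, z forward; pixel columns grow to the right and rows downward; lengths in m; the calibration is good to about 2 mm. A picture is of the moment at which its call begins: read the wrist's pose just before it. There is no depth.
- robot.hand_in(): hands the job in; it is judged then, once.
Trained networks look in a picture, given as the dict that the camera call returned (one of the last four; its "shot" number tells which), for a name from the list of things; names that differ only in an ending like _2 or _b are one class to them, and where a whole thing is asked for, a point or a joint stands for the part that bears it (a point fixed in the world has none). Each returns a list of dicts, best first, with "score" (0 to 1); they miss things now and then, are a little off and sometimes report something else, mostly with a low value. They report only what shows in the picture. A call takes as long as a camera call. They do not tell look-alikes from the thing itself.
- robot.spot_in(picture, query): "at" ([x, y, z] in m, in world coordinates, good to about 4 mm: the middle of the surface that is visible of it).
- robot.outline_of(picture, query): "region" (480x640 bool, what is visible of it).
- robot.place_of(picture, query): "at" ([x, y, z] in m, in world coordinates, good to about 4 mm: a listed point, or the origin of a listed thing).
The state is a dict: "time": time; "q": joint angles; "joint_velocities": joint speeds; "joint_torque": joint torques, N m; "position": TCP position; "tool_rot": TCP orientation; "ft_force": force on the tool from outside, world axes, zero at the start; "moment": the same for the moment, N m; "grip_width": finger opening in m; "grip_force": force on a finger pad.
Only numpy, scipy, OpenCV 4.12 (cv2) and the standard library are available. Lean on these libraries where they do the work, as an engineer would, in place of code of your own. Each camera call takes 0.05 s, during which the arm holds its last target. There are 200 camera calls.

### The job

Close up the kiln controller after servicing: swing its sloping cover fully shut, then with the broad-bladed screwdriver turn both slotted quarter-turn fasteners in its lower corners clockwise to their stops. Then stand the screwdriver back in its hole in the wooden block, and leave the pots and the tub where they are.

Things in the scene. Friction and masses are not known exactly. Their poses are not given: they have to be found in the camera images.
- controller: Fixed blue steel console, 250 deep (x), 270 wide (y), 80 high at the front and 186 at the back. Origin: centre of its underside; own -x is its front (turned roughly to the robot's left), z up. The sloping opening rises from the front top edge at 32 degrees to the hinge line of the cover, which runs along y at x = +45, z = +187.
- cover (a joint): Hinge of the sloping cover, in rad: 0 = shut (the cover slopes at 32 degrees to the level, low edge to the front), growing as the low front edge swings up; starts at 0.4 to 0.8. The cover is a 0.6 kg plate 205 from hinge to free edge, 282 wide, 6 thick. The hinge is stiff, so the cover stays where it is put; about 2 to 4 N down near the free edge closes it. The fasteners ride on the cover.
- cover_push (a point): Point on the cover's outer face, midway between the two fasteners, 178 from the hinge line and 27 from the free edge. z: outward normal of the cover; y: along the hinge; -x: from the hinge to the free edge. The hinge line lies 178 along +x and 6 below the face. Nothing stands up on the face within 40 of this point.
- fastener_left (a joint): Turn of the left (+y side of the controller) captive fastener in rad, growing clockwise as seen from outside; hard stop at 1.571 = locked (slot level, along the hinge); starts at 0.05 to 0.5. Turns against 0.07 N m of friction and stays where left.
- fastener_right (a joint): The same for the right (-y side) fastener.
- fastener_left_slot (a point): Left fastener: round steel head 32 across, standing 8 proud of the cover, with a slot 5.5 wide, 5 deep, right across it, flared to 9 at the top. Site: centre of its top face. z: outward along its axis (cover's normal); x: along the slot (turns with the head). 100 to the +y of cover_push.
- fastener_right_slot (a point): Right fastener, identical, 100 to the -y of cover_push.
- driver_grip (a point): Middle of the screwdriver's dark wooden handle. The screwdriver stands blade down in the wooden block: square handle 26 x 26 and 72 long, below it a round steel collar 40 across and 8 thick that rests on the block, then a 12 mm shank and a flat blade 20 wide (x), 3.5 thick (y) and 16 long. z: along the handle, away from the blade; x: along the blade's width; the handle's flats face x and y. Blade tip 120 below this point, collar's underside 44 below. 0.22 kg, in all 156 long.
- driver_tip (a point): Middle of the edge of the screwdriver's blade, 120 below driver_grip along the handle; axes as driver_grip.
- block_hole (a point): Mouth of the round hole (30 diameter, right through) in the top of the fixed wooden tool block, 90 x 80 and 84 high, 15 off its middle. z up.
- tub_center (a point): Middle of a white lidded tub, 90 diameter, 100 high: bystander.
- bisque_bowl: Terracotta bowl, 100 across, 50 high: bystander. Origin under its centre.
- mug: White mug, 80 across, 90 high: bystander. Origin under its centre.
Things that resemble listed ones, but are neither listed nor needed, are in the scene too. There is more than one size of the part that bears driver_grip; the job needs the smaller. Leave any yellow look-alike of the part that bears block_hole alone.

How it is judged:
On the way, in this order (a step that is already met when the one before it is completed fails the run):
1. the cover is swung shut, with both fasteners still unlocked (value of joint cover below 0.03 rad and value of joint each of fastener_left, fastener_right below 1.2 rad), for 0.2 s.
2. one fastener is turned to its stop with the screwdriver, the cover shut (value of joint cover below 0.04 rad and ((value of joint fastener_left above 1.45 rad and contact force between driver and fastener_left above 0.2 N) or (value of joint fastener_right above 1.45 rad and contact force between driver and fastener_right above 0.2 N))).
3. the other fastener is turned to its stop with the screwdriver too (value of joint cover below 0.04 rad and value of joint each of fastener_left, fastener_right above 1.45 rad and (contact force between driver and fastener_left above 0.2 N or contact force between driver and fastener_right above 0.2 N)).
At the end, for the whole second after the job is handed in: The cover is shut (under 0.03 rad), both fasteners are at their stops (over 1.45 rad), and the screwdriver stands at rest and upright (within 0.1 rad) in the block's hole, its collar down on the block (handle middle within 15 mm of the hole's axis and 38 to 50 mm above its mouth) (value of joint cover below 0.03 rad and value of joint each of fastener_left, fastener_right above 1.45 rad and horizontal distance between driver_grip and block_hole below 0.015 m and z of driver_grip in the frame of block_hole between 0.038 and 0.05 m and angle between driver_grip's own z axis and vertical below 0.1 rad and linear speed of driver below 0.02 m/s); the robot touches nothing.
It fails at once if a bystander (tub, bowl or mug) is moved by more than 30 mm (distance of any of tub_center, bisque_bowl, mug from where it was at the start of the episode above 0.03 m).
It also fails if it takes over 72 s, if anything falls off the work surface, if the arm or the gripper's body presses on something with over 40 N, if the wrist force passes 120 N, or if a joint passes its speed limit or range.

## Working session

There is one attempt and no reset: what is moved stays moved. The work goes in short steps, Python scripts to look and compute and a tool call to move; the robot and the scene stay as the last step left them, time stands still between calls to the robot, and variables do not carry over. Pictures are saved under pics/ and viewed, at most 10 in all, crops included, and the job is handed in when it is done.

Besides the shell and the picture viewer there is one more tool, called after "Emit:" as a command line: name --argument value ..., lists and objects as JSON in quotes. servo_tool: Moves the arm, as the interface text tells. Its arguments: {"type":"object","properties":{"rows":{"type":"array","items":{"type":"number"}},"newtons":{"type":"number"}},"required":["rows"]}

```bash
mkdir -p pics; python3 - <<'E'
from rig import robot
import cv2,numpy as np
o=robot.get_obs();print(o['time'],o['position'],o['tool_rot'],o['grip_width'])
ims=[]
for n in ['side','top']:
    c=robot.camera(n);cv2.imwrite(f'pics/{n}0.png',c['pixels'][:,:,::-1])
    for q in ['controller','cover_push','fastener_left_slot','fastener_right_slot','driver_grip','driver_tip','block_hole','tub_center','bisque_bowl','mug']:
        print(n,q,[(np.round(d['at'],3).tolist(),round(d['score'],2)) for d in robot.place_of(c,q)][:4])
E
```

```text
0.0 [0.2514441  0.57139249 0.22157066] [ 2.05917646e-01  9.78568741e-01 -9.89401037e-04 -4.04300797e-04] 0.08691196895536218
side controller []
side cover_push [([0.605, -0.025, 0.165], 0.76)]
side fastener_left_slot [([0.704, -0.047, 0.173], 0.49)]
side fastener_right_slot [([0.507, -0.006, 0.171], 0.68)]
side driver_grip [([0.482, 0.214, 0.126], 0.87), ([0.397, 0.089, 0.161], 0.81), ([0.482, 0.217, 0.081], 0.72)]
side driver_tip [([0.399, 0.089, 0.0], 0.61)]
side block_hole [([0.318, 0.217, 0.079], 0.67), ([0.482, 0.218, 0.084], 0.65)]
side tub_center [([0.647, 0.215, 0.052], 0.62)]
side bisque_bowl [([0.495, 0.44, -0.002], 0.72)]
side mug [([0.507, -0.429, 0.0], 0.68)]
top controller []
top cover_push [([0.609, -0.026, 0.166], 0.8)]
top fastener_left_slot [([0.705, -0.045, 0.17], 0.73)]
top fastener_right_slot [([0.504, -0.004, 0.173], 0.7)]
top driver_grip [([0.397, 0.088, 0.156], 0.94), ([0.486, 0.213, 0.127], 0.74), ([0.505, -0.427, 0.002], 0.56)]
top driver_tip [([0.608, -0.024, 0.168], 0.55)]
top block_hole [([0.315, 0.217, 0.082], 0.91), ([0.485, 0.215, 0.08], 0.61)]
top tub_center [([0.647, 0.211, 0.051], 0.85)]
top bisque_bowl [([0.497, 0.444, -0.001], 0.77), ([0.647, 0.212, 0.05], 0.63)]
top mug [([0.508, -0.429, -0.001], 0.87)]
```

View pics/side0.png

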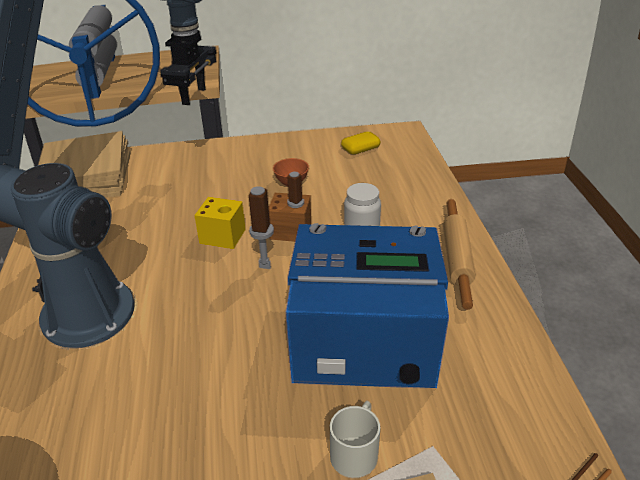

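View pics/top0.png

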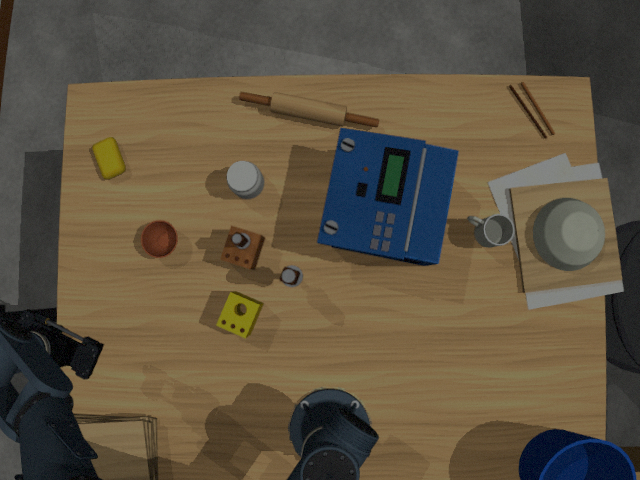

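The side view shows a big driver standing alone at (260,225), about 0.16 m tall at its grip. A smaller one stands in the brown block at (295,188), and a yellow look-alike block is at (220,222). The driver in the brown block fits: its grip z is 0.126, which matches 0.084 + 0.044. I'll confirm this in a crop and plan the cover push.

```bash
cat > h.py <<'E'
import numpy as np
from rig import robot
from scipy.spatial.transform import Rotation as R
def pose():
    o=robot.get_obs();M=R.from_quat(o['tool_rot']).as_matrix()
    return np.array(o['position']),np.degrees(np.arctan2(M[1,1],M[0,1])),o
def plan(pts,c,p=None,yaw=None,step=.04,turn=7.1):
    """pts: list of (x,y,z,yaw of tool y in deg) -> prints calls; tool points down"""
    if p is None: p,yaw,_=pose()
    p=np.array(p,float)
    for g in pts:
        d=np.array(g[:3])-p; dy=(g[3]-yaw)
        n=max(1,int(np.ceil(max(np.linalg.norm(d)/step,abs(dy)/turn)-1e-6)))
        rows=[]
        for i in range(n):
            t=np.radians(yaw); ty=np.array([np.cos(t),np.sin(t),0]);tx=np.array([-np.sin(t),np.cos(t),0])  # x = y cross z, z=-Z
            rem=np.array(g[:3])-p; s=rem/(n-i)
            r=[c,round(tx@s,4),round(ty@s,4),round(-s[2],4),round(-(g[3]-yaw)/(n-i),1)]
            p=p+tx*r[1]+ty*r[2]-np.array([0,0,r[3]]); yaw-=r[4]; rows.append(r)
        for k in range(0,n,5): print([float(v) for r in rows[k:k+5] for v in r])
        print('->',np.round(p,4),round(yaw,1))
    return p,yaw
E
python3 - <<'E'
from h import *
import cv2
im=cv2.imread('pics/side0.png')
cv2.imwrite('pics/crop.png',cv2.resize(im[160:290,180:430],None,fx=3.2,fy=3.2,interpolation=cv2.INTER_CUBIC))
p,y,o=pose();M=R.from_quat(o['tool_rot']).as_matrix();print(M.round(3),y)
plan([(.30,.50,.29,66),(.605,-.03,.26,-11.6),(.605,-.03,.19,-11.6)],1)
E
```

```text
[[-0.915  0.403 -0.   ]
 [ 0.403  0.915 -0.   ]
 [ 0.    -0.    -1.   ]] 66.23623266517738
[1.0, -0.0244, -0.0155, -0.0225, 0.1, 1.0, -0.0244, -0.0154, -0.0225, 0.1, 1.0, -0.0244, -0.0154, -0.0224, 0.0]
-> [0.3  0.5  0.29] 66.0
[1.0, -0.0309, -0.0225, 0.0019, 4.9, 1.0, -0.0327, -0.0198, 0.0019, 4.8, 1.0, -0.0342, -0.017, 0.0019, 4.9, 1.0, -0.0356, -0.014, 0.0019, 4.8, 1.0, -0.0366, -0.011, 0.0019, 4.9]
[1.0, -0.0374, -0.0078, 0.0019, 4.8, 1.0, -0.0379, -0.0047, 0.0019, 4.9, 1.0, -0.0382, -0.0014, 0.0019, 4.8, 1.0, -0.0382, 0.0018, 0.0018, 4.9, 1.0, -0.0379, 0.005, 0.0019, 4.8]
[1.0, -0.0373, 0.0082, 0.0018, 4.9, 1.0, -0.0365, 0.0113, 0.0019, 4.8, 1.0, -0.0354, 0.0144, 0.0018, 4.9, 1.0, -0.0341, 0.0173, 0.0019, 4.8, 1.0, -0.0325, 0.0201, 0.0018, 4.9]
[1.0, -0.0307, 0.0229, 0.0019, 4.8]
-> [ 0.605  -0.0301  0.26  ] -11.6
[1.0, 0.0, -0.0, 0.035, 0.0, 1.0, 0.0, -0.0001, 0.035, 0.0]
-> [ 0.6049 -0.03    0.19  ] -11.6
```

View pics/crop.png

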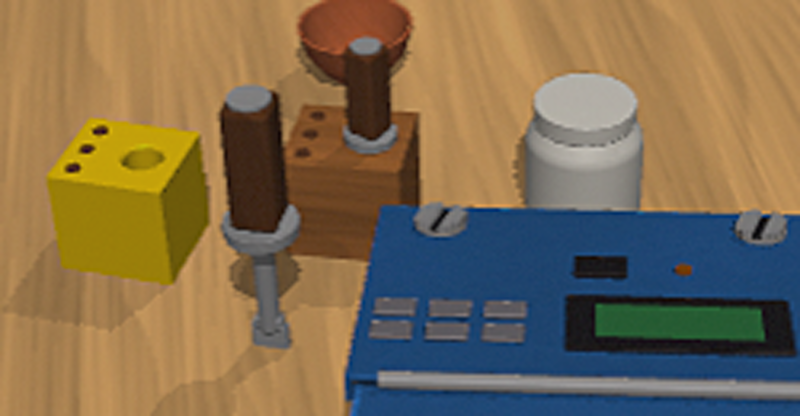

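The crop confirms it: the small driver sits in the brown block (crop 370,90), the larger one stands free at (255,160), and the yellow block is the decoy. Next I'll close the fingers and move over the cover.

Emit:
servo_tool --rows '[1.0, -0.0244, -0.0155, -0.0225, 0.1, 1.0, -0.0244, -0.0154, -0.0225, 0.1, 1.0, -0.0244, -0.0154, -0.0224, 0.0]' --newtons 20

```text
time: 1.35
position: [0.3, 0.4992, 0.2901]
tool_rot: [0.207, 0.978, -0.001, -0.0]
ft_force: [-0.0, 1.2, 0.4]
grip_width: 0.0741
grip_force: 0.0
```

Emit:
servo_tool --rows '[1.0, -0.0309, -0.0225, 0.0019, 4.9, 1.0, -0.0327, -0.0198, 0.0019, 4.8, 1.0, -0.0342, -0.017, 0.0019, 4.9, 1.0, -0.0356, -0.014, 0.0019, 4.8, 1.0, -0.0366, -0.011, 0.0019, 4.9]'

```text
time: 1.77
position: [0.396, 0.3329, 0.2807]
tool_rot: [0.411, 0.912, 0.0, 0.0]
ft_force: [1.0, 0.3, -0.1]
grip_width: 0.0418
grip_force: 0.0
```

Emit:
servo_tool --rows '[1.0, -0.0374, -0.0078, 0.0019, 4.8, 1.0, -0.0379, -0.0047, 0.0019, 4.9, 1.0, -0.0382, -0.0014, 0.0019, 4.8, 1.0, -0.0382, 0.0018, 0.0018, 4.9, 1.0, -0.0379, 0.005, 0.0019, 4.8]'

```text
time: 2.18
position: [0.4914, 0.167, 0.2712]
tool_rot: [0.593, 0.805, 0.0, 0.0]
ft_force: [0.4, 1.0, -0.4]
grip_width: 0.0081
grip_force: 0.0
```

Emit:
servo_tool --rows '[1.0, -0.0373, 0.0082, 0.0018, 4.9, 1.0, -0.0365, 0.0113, 0.0019, 4.8, 1.0, -0.0354, 0.0144, 0.0018, 4.9, 1.0, -0.0341, 0.0173, 0.0019, 4.8, 1.0, -0.0325, 0.0201, 0.0018, 4.9]'

```text
time: 2.6
position: [0.5866, 0.0013, 0.2619]
tool_rot: [0.749, 0.662, 0.0, 0.0]
ft_force: [1.1, -0.8, 0.1]
grip_width: 0.0004
grip_force: 0.0
```

Emit:
servo_tool --rows '[1.0, -0.0307, 0.0229, 0.0019, 4.8, 1, 0, 0, 0.035, 0, 1, 0, 0, 0.035, 0, 1, 0, 0, 0, 0]'

```text
time: 2.93
position: [0.6004, -0.0301, 0.1834]
tool_rot: [0.775, 0.632, -0.004, -0.006]
ft_force: [-1.4, 0.7, -1.1]
grip_width: 0.0006
grip_force: 0.0
```

Emit:
servo_tool --rows '[1, -0.003, 0, 0.012, 0, 1, -0.003, 0, 0.012, 0, 1, -0.003, 0, 0.012, 0, 1, -0.003, 0, 0.012, 0, 1, -0.002, 0, 0.01, 0]'

```text
time: 3.35
position: [0.6031, -0.0436, 0.1333]
tool_rot: [0.774, 0.633, 0.001, 0.001]
ft_force: [0.2, 0.1, 2.6]
grip_width: 0.0002
grip_force: 1.3
```

Emit:
servo_tool --rows '[1, 0, 0, 0.006, 0, 1, 0, 0, 0.004, 0, 1, 0, 0, 0.002, 0]'

```text
time: 3.6
position: [0.6026, -0.0437, 0.1202]
tool_rot: [0.775, 0.632, 0.0, 0.0]
ft_force: [-1.1, 0.1, 2.1]
grip_width: 0.0005
grip_force: 0.8
```

Emit:
servo_tool --rows '[1, 0, 0, 0.004, 0, 1, 0, 0, 0.003, 0, 1, 0, 0, 0.002, 0, 1, 0, 0, 0.002, 0]'

```text
time: 3.93
position: [0.6024, -0.0438, 0.109]
tool_rot: [0.775, 0.632, 0.0, 0.0]
ft_force: [0.2, -0.5, 2.5]
grip_width: 0.0006
grip_force: 0.9
```

Emit:
servo_tool --rows '[1, 0, 0, 0.001, 0, 1, 0, 0, 0.001, 0]'

```text
time: 4.1
position: [0.6022, -0.0438, 0.1069]
tool_rot: [0.775, 0.632, -0.0, -0.0]
ft_force: [-0.7, -0.4, 1.2]
grip_width: 0.0004
grip_force: 0.8
```

Emit:
servo_tool --rows '[1, 0, 0, 0.001, 0, 1, 0, 0, 0.001, 0]'

```text
time: 4.27
position: [0.6022, -0.0438, 0.1049]
tool_rot: [0.775, 0.632, -0.0, 0.0]
ft_force: [-0.0, -0.9, 1.1]
grip_width: 0.0006
grip_force: 0.8
```

Emit:
servo_tool --rows '[1, 0, 0, 0.001, 0, 1, 0, 0, 0.001, 0]'

```text
time: 4.43
position: [0.6022, -0.0438, 0.1029]
tool_rot: [0.775, 0.632, -0.0, -0.0]
ft_force: [-0.1, 0.1, 1.5]
grip_width: 0.0003
grip_force: 0.8
```

Emit:
servo_tool --rows '[1, 0, 0, 0.001, 0]'

```text
time: 4.52
position: [0.6022, -0.0438, 0.1019]
tool_rot: [0.775, 0.632, -0.0, -0.0]
ft_force: [-0.5, 0.3, 1.9]
grip_width: 0.0007
grip_force: 0.8
```

Emit:
servo_tool --rows '[1, 0, 0, 0.001, 0, 1, 0, 0, 0.001, 0]'

```text
time: 4.68
position: [0.6022, -0.0438, 0.0999]
tool_rot: [0.775, 0.632, 0.0, -0.0]
ft_force: [-1.0, 0.7, 5.1]
grip_width: 0.0004
grip_force: 2.6
```

Emit:
servo_tool --rows '[1, 0, 0, 0.001, 0]'

```text
time: 4.77
position: [0.6023, -0.0438, 0.0996]
tool_rot: [0.775, 0.632, 0.0, 0.0]
ft_force: [-2.4, -0.0, 11.3]
grip_width: 0.0005
grip_force: 5.2
```

Emit:
servo_tool --rows '[1, 0, 0, 0.001, 0]'

```text
time: 4.85
position: [0.6024, -0.0439, 0.0995]
tool_rot: [0.775, 0.632, -0.0, 0.0]
ft_force: [-4.3, 1.3, 18.0]
grip_width: 0.0004
grip_force: 7.1
```

Emit:
servo_tool --rows '[1, 0, 0, 0.001, 0]'

```text
time: 4.93
position: [0.6024, -0.0439, 0.0993]
tool_rot: [0.775, 0.632, 0.0, 0.0]
ft_force: [-4.6, 0.4, 21.4]
grip_width: 0.0006
grip_force: 9.2
```

The force rises sharply with no further travel, so the cover is shut. I'll retract and measure.

Emit:
servo_tool --rows '[1, 0, 0, -0.04, 0, -1, 0, 0, -0.04, 0, -1, -0.0, 0, -0.04, 0, -1, 0, 0, -0.04, 0, -1, 0, 0, -0.03, 0]'

```text
time: 5.35
position: [0.6027, -0.0438, 0.2901]
tool_rot: [0.775, 0.632, 0.001, 0.001]
ft_force: [-0.2, -1.1, -0.4]
grip_width: 0.0194
grip_force: 0.0
```

Emit:
servo_tool --rows '[-1, 0, 0, 0, 0, -1, 0, 0, 0, 0, -1, 0, 0, 0, 0]'

```text
time: 5.6
position: [0.6013, -0.0435, 0.2859]
tool_rot: [0.775, 0.632, -0.001, -0.001]
ft_force: [-0.6, 0.0, 0.3]
grip_width: 0.0389
grip_force: 0.0
```

```bash
python3 - <<'E'
from h import *
import cv2
p,y,o=pose();print(p,y,o['q'])
for n in ['wrist','side','top']:
    c=robot.camera(n)
    if n=='wrist': cv2.imwrite('pics/w1.png',c['pixels'][:,:,::-1]);print(np.array(c['mount']).round(4),c['intrinsics'],c['dist'])
    for q in ['cover_push','fastener_left_slot','fastener_right_slot','driver_grip','block_hole']:
        print(n,q,[(np.round(d['at'],4).tolist(),round(d['score'],2)) for d in robot.place_of(c,q)][:3])
E
```

```text
[ 0.60125478 -0.04349148  0.28586373] -11.56452952680941 [-2.57419525e-01  4.34121382e-01  1.41212161e+00  4.27846035e-05
  1.29766324e+00 -5.55918012e-02]
[[ 2.200e-03 -9.637e-01 -2.670e-01  7.380e-02]
 [ 1.000e+00  2.000e-03  7.000e-04 -4.000e-04]
 [-1.000e-04 -2.670e-01  9.637e-01 -1.618e-01]
 [ 0.000e+00  0.000e+00  0.000e+00  1.000e+00]] [[417.0488432    0.         318.04920218]
 [  0.         417.0488432  236.05817375]
 [  0.           0.           1.        ]] [-0.05252678  0.          0.          0.          0.        ]
wrist cover_push [([0.5993, -0.051, 0.0999], 0.64)]
wrist fastener_left_slot [([0.7004, -0.064, 0.1032], 0.76)]
wrist fastener_right_slot [([0.5004, -0.0281, 0.1034], 0.82)]
wrist driver_grip [([0.4258, 0.1553, 0.0793], 0.56)]
wrist block_hole []
side cover_push [([0.6009, -0.0469, 0.0986], 0.91)]
side fastener_left_slot [([0.6989, -0.0659, 0.1043], 0.57)]
side fastener_right_slot [([0.5034, -0.0236, 0.1048], 0.41)]
side driver_grip [([0.4268, 0.1551, 0.0827], 0.92), ([0.482, 0.2171, 0.1273], 0.89)]
side block_hole [([0.3196, 0.2196, 0.084], 0.81), ([0.4822, 0.2171, 0.0832], 0.74)]
top cover_push []
top fastener_left_slot []
top fastener_right_slot []
top driver_grip [([0.427, 0.1519, 0.079], 0.94), ([0.4868, 0.2127, 0.1297], 0.51)]
top block_hole [([0.3157, 0.2197, 0.0846], 0.83), ([0.4817, 0.2134, 0.0848], 0.58), ([0.5048, -0.4299, 0.0005], 0.27)]
```

View pics/w1.png

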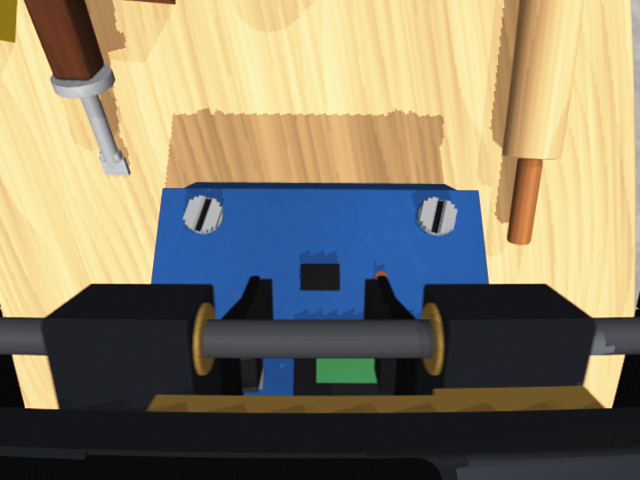

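The cover is shut. Both slots show in this view: left head at (437,215), near-vertical; right head at (203,213), leaning right at the top. The big driver has toppled and lies leaning at upper left (60,80), so I'll check it in the side view.

```bash
python3 - <<'E'
from h import *
import cv2
c=robot.camera('side');im=c['pixels'][:,:,::-1]
cv2.imwrite('pics/s2.png',cv2.resize(im[150:300,170:420],None,fx=3.2,fy=3.2,interpolation=cv2.INTER_CUBIC))
E
```

```text
(no output)
```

View pics/s2.png

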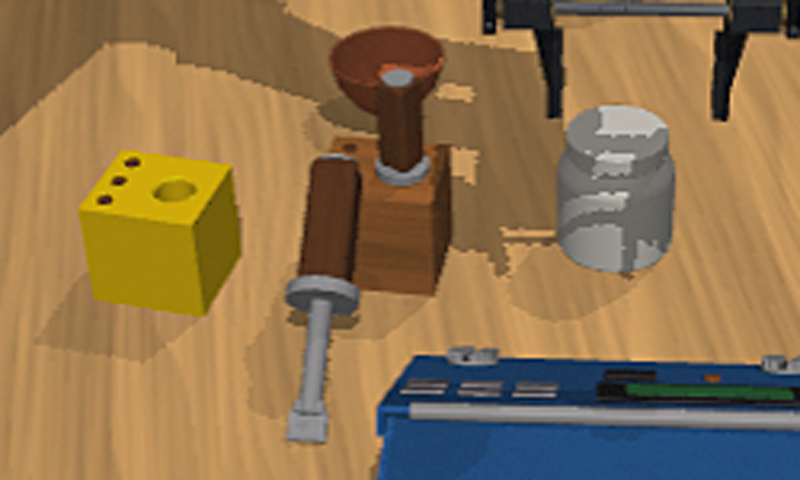

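The big driver leans on the brown block's corner at crop (335,160), and the small one at (403,100) still stands upright. I'll go above the small driver for a close look.

Emit:
servo_tool --rows '[-1, 0.026, -0.024, 0, 0, -1, 0.026, -0.024, 0, 0, -1, 0.026, -0.024, 0, 0, -1, 0.026, -0.024, 0, 0, -1, 0.026, -0.024, 0, 0]'

```text
time: 6.97
position: [0.5098, 0.1087, 0.2871]
tool_rot: [0.775, 0.632, 0.0, 0.0]
ft_force: [0.2, -0.4, -0.0]
grip_width: 0.0869
grip_force: 0.0
```

Emit:
servo_tool --rows '[-1, 0.026, -0.024, 0, 0, -1, 0.024, -0.023, 0, 0, -1, 0, 0, 0, 0, -1, 0, 0, 0, 0]'

```text
time: 7.3
position: [0.4738, 0.1673, 0.2873]
tool_rot: [0.774, 0.634, 0.0, 0.0]
ft_force: [-0.0, -0.3, 0.7]
grip_width: 0.087
grip_force: 0.0
```

```bash
cat >> h.py <<'E'
import cv2
def wcam():
    p,y,o=pose();c=robot.camera('wrist')
    T=np.eye(4);T[:3,:3]=R.from_quat(o['tool_rot']).as_matrix();T[:3,3]=p
    W=np.linalg.inv(T@np.array(c['mount']));c['W']=W
    return c
def proj(c,P):
    W=c['W'];return cv2.projectPoints(np.atleast_2d(np.array(P,float)),cv2.Rodrigues(W[:3,:3])[0],W[:3,3],np.array(c['intrinsics']),np.array(c['dist']))[0][:,0]
def back(c,uv,z):
    u=cv2.undistortPoints(np.array(uv,float).reshape(-1,1,2),np.array(c['intrinsics']),np.array(c['dist']))[:,0]
    I=np.linalg.inv(c['W']);d=np.c_[u,np.ones(len(u))]@I[:3,:3].T;o=I[:3,3]
    return o+d*((z-o[2])/d[:,2])[:,None]
E
python3 - <<'E'
from h import *
c=wcam();cv2.imwrite('pics/w2.png',c['pixels'][:,:,::-1]);print(pose()[:2])
np.savez('w2.npz',W=c['W'],K=c['intrinsics'],d=c['dist'])
for q in ['driver_grip','block_hole']:
    print(q,[(np.round(d['at'],4).tolist(),round(d['score'],2)) for d in robot.place_of(c,q)][:3])
E
```

```text
(array([0.47488316, 0.16635016, 0.28731151]), np.float64(-11.467020080084378))
driver_grip [([0.4253, 0.1541, 0.0803], 0.69), ([0.4835, 0.2149, 0.1278], 0.58)]
block_hole [([0.3174, 0.2205, 0.0775], 0.71)]
```

View pics/w2.png

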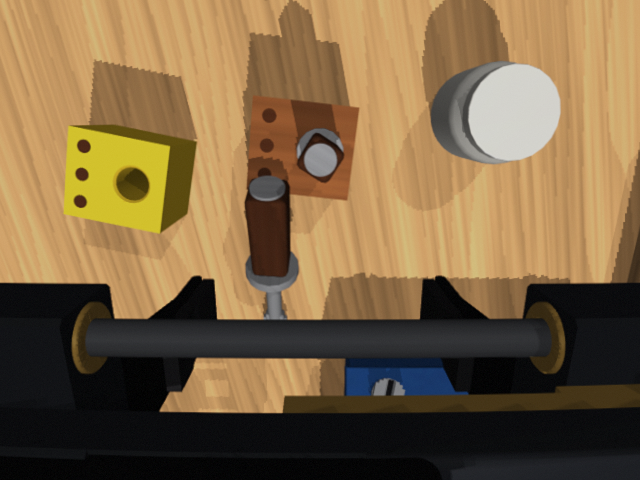

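Block at (305,148), small driver's handle top at (320,158), big driver lying at (268,230). The handle's square corners show; I'll enlarge them for the yaw.

```bash
python3 - <<'E'
import cv2
im=cv2.imread('pics/w2.png')[110:210,240:370]
cv2.imwrite('pics/w2c.png',cv2.resize(im,None,fx=6,fy=6,interpolation=cv2.INTER_CUBIC))
E
```

```text
(no output)
```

View pics/w2c.png

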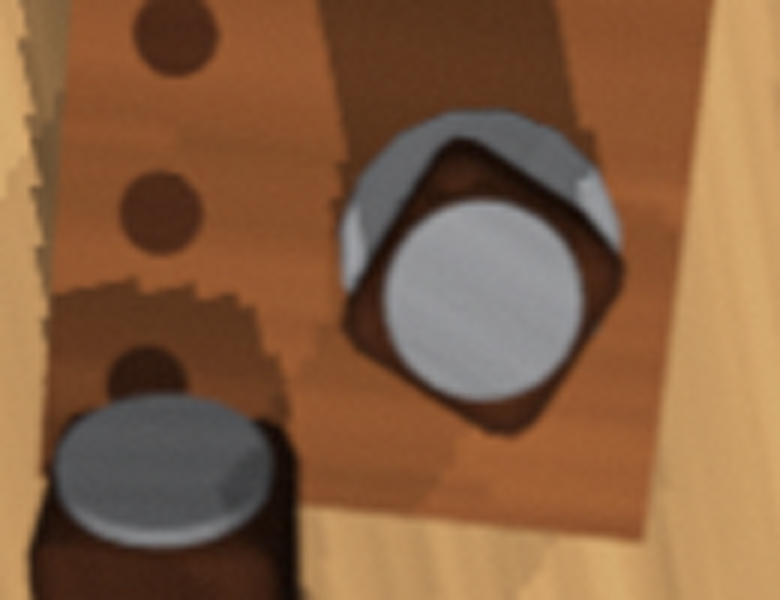

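```bash
python3 - <<'E'
from h import *
d=np.load('w2.npz');c=dict(W=d['W'],intrinsics=d['K'],dist=d['d'])
cr=np.array([(460,140),(625,265),(510,435),(345,320)])/6+[240,110]
P=back(c,cr,.164);print(P.round(4),P.mean(0).round(4))
for i in range(4):
    e=P[(i+1)%4]-P[i];print(np.hypot(*e[:2]).round(4),np.degrees(np.arctan2(e[1],e[0])).round(1))
print(back(c,[(483/6+240,300/6+110)],.164), back(c,[(165/6+240,470/6+110)],.11))
print('collar',back(c,[(482/6+240,248/6+110)],.092))
E
```

```text
[[0.4856 0.232  0.164 ]
 [0.5011 0.215  0.164 ]
 [0.4847 0.1986 0.164 ]
 [0.469  0.2151 0.164 ]] [0.4851 0.2152 0.164 ]
0.023 -47.7
0.0231 -135.0
0.0228 133.8
0.0237 45.5
[[0.48467857 0.21423015 0.164     ]] [[0.43707486 0.19535585 0.11      ]]
collar [[0.4851441  0.21491816 0.092     ]]
```

```bash
python3 - <<'E'
from h import *
plan([(.485,.215,.23,-46),(.485,.215,.10,-46)],-.4,step=.033)
E
```

```text
[-0.4, 0.0101, -0.0002, 0.0114, 6.9, -0.4, 0.01, -0.0014, 0.0114, 6.9, -0.4, 0.0098, -0.0026, 0.0114, 6.9, -0.4, 0.0094, -0.0037, 0.0115, 6.8, -0.4, 0.0089, -0.0048, 0.0114, 6.9]
-> [0.485 0.215 0.23 ] -46.0
[-0.4, -0.0, -0.0, 0.0325, -0.0, -0.4, -0.0, -0.0, 0.0325, -0.0, -0.4, -0.0, -0.0, 0.0325, -0.0, -0.4, -0.0, -0.0, 0.0325, -0.0]
-> [0.485 0.215 0.1  ] -46.0
```

Emit:
servo_tool --rows '[-0.4, 0.0101, -0.0002, 0.0114, 6.9, -0.4, 0.01, -0.0014, 0.0114, 6.9, -0.4, 0.0098, -0.0026, 0.0114, 6.9, -0.4, 0.0094, -0.0037, 0.0115, 6.8, -0.4, 0.0089, -0.0048, 0.0114, 6.9]'

```text
time: 7.87
position: [0.4854, 0.2148, 0.2292]
tool_rot: [0.929, 0.371, 0.0, 0.0]
ft_force: [-0.6, -1.1, -0.8]
grip_width: 0.0644
grip_force: 0.0
```

Emit:
servo_tool --rows '[-0.4, 0, 0, 0, 0, -0.4, 0, 0, 0.0325, 0, -0.4, 0, 0, 0.0325, 0]'

```text
time: 8.12
position: [0.4871, 0.2151, 0.1661]
tool_rot: [0.927, 0.376, 0.003, 0.001]
ft_force: [-0.1, -0.4, -0.8]
grip_width: 0.0612
grip_force: 0.0
```

Emit:
servo_tool --rows '[-0.4, 0, 0, 0.0325, 0, -0.4, 0, 0, 0.0325, 0, -0.4, 0, 0, 0, 0, -0.4, 0, 0, 0, 0]'

```text
time: 8.45
position: [0.4837, 0.2145, 0.099]
tool_rot: [0.927, 0.375, -0.002, -0.0]
ft_force: [0.2, -0.5, 0.6]
grip_width: 0.0608
grip_force: 0.0
```

Emit:
servo_tool --rows '[1, 0, 0, 0, 0, 1, 0, 0, 0, 0, 1, 0, 0, 0, 0, 1, 0, 0, 0, 0, 1, 0, 0, 0, 0]' --newtons 55

```text
time: 8.87
position: [0.4847, 0.2159, 0.1011]
tool_rot: [0.927, 0.375, 0.001, 0.0]
ft_force: [0.9, 0.5, -0.4]
grip_width: 0.0356
grip_force: 0.0
```

Emit:
servo_tool --rows '[1, 0, 0, 0, 0, 1, 0, 0, 0, 0]'

```text
time: 9.03
position: [0.4844, 0.2157, 0.1005]
tool_rot: [0.927, 0.375, 0.001, 0.0]
ft_force: [-0.7, -1.7, 4.0]
grip_width: 0.0259
grip_force: 55.0
```

Emit:
servo_tool --rows '[1, 0, 0, -0.03, 0, 1, 0, 0, -0.035, 0, 1, 0, 0, -0.035, 0, 1, 0, 0, -0.03, 0, 1, 0, 0, -0.03, 0]'

```text
time: 9.45
position: [0.4833, 0.2157, 0.2611]
tool_rot: [0.927, 0.375, -0.0, -0.0]
ft_force: [0.3, -0.1, -3.0]
grip_width: 0.0252
grip_force: 55.0
```

Emit:
servo_tool --rows '[1, 0, 0, 0, 0, 1, 0, 0, 0, 0, 1, 0, 0, 0, 0]'

```text
time: 9.7
position: [0.4827, 0.2155, 0.2587]
tool_rot: [0.927, 0.375, -0.001, -0.0]
ft_force: [-0.3, 0.3, -2.4]
grip_width: 0.026
grip_force: 55.0
```

```bash
python3 - <<'E'
from h import *
p,y,o=pose();print(p,y,o['q'],o['grip_width'])
c=wcam();cv2.imwrite('pics/w3.png',c['pixels'][:,:,::-1])
for q in ['driver_grip','driver_tip','block_hole']:
    print(q,[(np.round(d['at'],4).tolist(),round(d['score'],2)) for d in robot.place_of(c,q)][:3])
for n in ['side','top']:
  c=robot.camera(n)
  for q in ['driver_grip','driver_tip','block_hole']:
    print(n,q,[(np.round(d['at'],4).tolist(),round(d['score'],2)) for d in robot.place_of(c,q)][:3])
  if n=='side':
    T=cv2.projectPoints(np.array([[p[0],p[1],p[2]-.05]]),np.array(c['rvec']),np.array(c['tvec']),np.array(c['intrinsics']),np.array(c['dist']))[0][0,0];u,v=T.astype(int);print(T)
    cr=c['pixels'][v-50:v+50,u-60:u+60,::-1];A=cv2.resize(cr,(600,500),interpolation=cv2.INTER_CUBIC);cv2.imwrite('pics/s3.png',A)
E
```

```text
[0.48268511 0.21551728 0.25868884] -45.957259827259776 [2.08364885e-01 3.55081000e-01 1.62760108e+00 2.60297617e-05
 1.16173751e+00 1.01045818e+00] 0.02601379184478172
driver_grip []
driver_tip [([0.4804, 0.2163, 0.1646], 0.79), ([0.4826, 0.2166, 0.0814], 0.37)]
block_hole [([0.4848, 0.2155, 0.0826], 0.59)]
side driver_grip [([0.4256, 0.1555, 0.0836], 0.87), ([0.4798, 0.2191, 0.2806], 0.6)]
side driver_tip [([0.4799, 0.2123, 0.164], 0.98), ([0.396, 0.0204, 0.0055], 0.8)]
side block_hole [([0.3169, 0.2181, 0.0835], 0.96), ([0.4806, 0.2152, 0.0863], 0.79)]
[292.52753484 157.99064756]
top driver_grip [([0.4272, 0.1518, 0.0774], 0.81)]
top driver_tip [([0.3973, 0.0162, 0.0003], 0.98)]
top block_hole [([0.4826, 0.2181, 0.0839], 0.97), ([0.317, 0.2184, 0.0854], 0.66)]
```

View pics/s3.png

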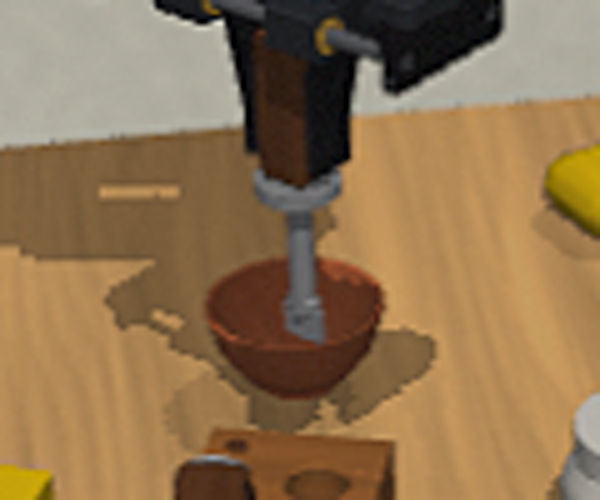

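```bash
python3 - <<'E'
import cv2
im=cv2.imread('pics/w3.png')
cv2.imwrite('pics/w3c.png',cv2.resize(im[150:480,180:460],None,fx=1.8,fy=1.8,interpolation=cv2.INTER_CUBIC))
E
```

```text
(no output)
```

View pics/w3c.png

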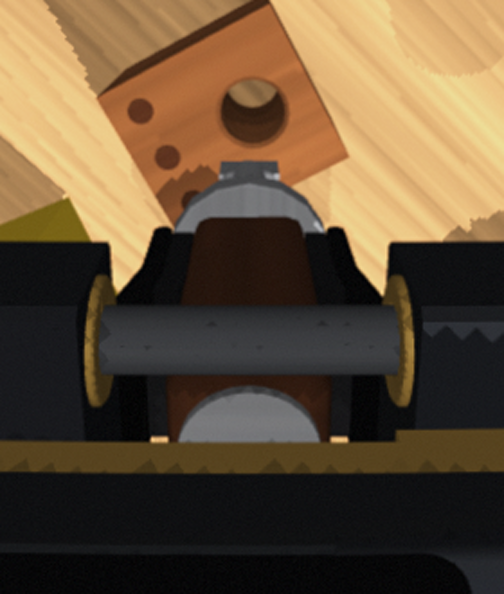

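```bash
python3 - <<'E'
from h import *
d=np.load('w2.npz')
im=cv2.imread('pics/w1.png')
T=np.eye(4);T[:3,:3]=R.from_euler('z',0).as_matrix()
y=np.radians(-11.56);ty=np.array([np.cos(y),np.sin(y),0]);tx=np.array([-np.sin(y),np.cos(y),0])
T[:3,:3]=np.c_[tx,ty,[0,0,-1]];T[:3,3]=[.60125,-.04349,.28586]
Mt=np.linalg.inv(d['W'])  # recover mount from w2 pose
y2=np.radians(-11.467);T2=np.eye(4);T2[:3,:3]=np.c_[[-np.sin(y2),np.cos(y2),0],[np.cos(y2),np.sin(y2),0],[0,0,-1]];T2[:3,3]=[.47488316,.16635016,.28731151]
mount=np.linalg.inv(T2)@Mt
np.save('mount.npy',mount);W=np.linalg.inv(T@mount)
c=dict(W=W,intrinsics=d['K'],dist=d['d'])
f=np.array([-np.sin(np.radians(-11.3)),np.cos(np.radians(-11.3)),0]);s=np.radians(32);n=np.cos(s)*np.array([0,0,1])+np.sin(s)*f
I=np.linalg.inv(W);C=np.array([.6,-.044,.1045])
def onplane(uv):
    u=cv2.undistortPoints(np.array(uv,float).reshape(-1,1,2),d['K'],d['d'])[:,0];D=np.c_[u,np.ones(len(u))]@I[:3,:3].T;o=I[:3,3]
    return o+D*(((C-o)@n)/(D@n))[:,None]
for nm,(u,v) in dict(left=(437,215),right=(203,213)).items():
    w=im[v-26:v+26,u-26:u+26].astype(int)
    sat=w.max(2)-w.min(2);head=((sat<40)&(w.max(2)>110)).astype(np.uint8)
    ys,xs=np.nonzero(head);
    hull=cv2.convexHull(np.c_[xs,ys].astype(np.int32));(ex,ey),ax,an=cv2.fitEllipse(hull)
    m=np.zeros_like(head);cv2.fillConvexPoly(m,hull,1)
    yy,xx=np.nonzero((m==1)&(w.max(2)<90))
    P=np.c_[xx,yy].astype(float);mu=P.mean(0);V=np.linalg.svd(P-mu,full_matrices=False)[2][0]
    A=onplane([mu+V*10+[u-26,v-26],mu-V*10+[u-26,v-26],mu+[u-26,v-26],[ex+u-26,ey+v-26]])
    e=A[0]-A[1];print(nm,'head',(ex+u-26,ey+v-26),ax,'slotc',mu+[u-26,v-26],len(P),'yaw',np.degrees(np.arctan2(e[1],e[0])),'pos',A[2:].round(4))
# tip in tool frame
W3=np.linalg.inv(mount);Z=-.0925
u=cv2.undistortPoints(np.array([[[318.3,240.5]]]),d['K'],d['d'])[0,0];D=mount[:3,:3]@np.r_[u,1];o=mount[:3,3];print('tip tool',o+D*((.0925-o[2])/D[2]))
E
```

```text
left head (441.9562454223633, 210.58302307128906) (40.19504165649414, 54.160789489746094) slotc [437.23039216 216.24019608] 204 yaw -121.44571703174627 pos [[ 0.6979 -0.0658  0.1059]
 [ 0.7031 -0.0625  0.1032]]
right head (197.7006607055664, 208.33436012268066) (39.947181701660156, 55.89828872680664) slotc [202.88172043 214.20430108] 186 yaw -120.46170504786075 pos [[ 0.5044 -0.0254  0.1048]
 [ 0.5005 -0.0201  0.102 ]]
tip tool [ 0.00109548 -0.00125017  0.0925    ]
```

```bash
python3 - <<'E'
from h import *
plan([(.712,-.072,.23,66)],1)
E
```

```text
[1.0, -0.0023, 0.0228, 0.0019, -7.0, 1.0, -0.005, 0.0224, 0.0019, -7.0, 1.0, -0.0077, 0.0216, 0.0019, -7.0, 1.0, -0.0103, 0.0205, 0.0018, -7.0, 1.0, -0.0127, 0.0191, 0.0019, -7.0]
[1.0, -0.0149, 0.0174, 0.0018, -7.0, 1.0, -0.017, 0.0155, 0.0019, -7.0, 1.0, -0.0187, 0.0133, 0.0018, -7.0, 1.0, -0.0202, 0.0109, 0.0019, -7.0, 1.0, -0.0214, 0.0084, 0.0018, -7.0]
[1.0, -0.0222, 0.0057, 0.0019, -7.0, 1.0, -0.0228, 0.0029, 0.0018, -7.0, 1.0, -0.0229, 0.0001, 0.0019, -7.0, 1.0, -0.0228, -0.0026, 0.0018, -7.0, 1.0, -0.0223, -0.0054, 0.0019, -7.0]
[1.0, -0.0215, -0.0081, 0.0018, -7.0]
-> [ 0.712 -0.072  0.23 ] 66.0
```

Emit:
servo_tool --rows '[1.0, -0.0023, 0.0228, 0.0019, -7.0, 1.0, -0.005, 0.0224, 0.0019, -7.0, 1.0, -0.0077, 0.0216, 0.0019, -7.0, 1.0, -0.0103, 0.0205, 0.0018, -7.0, 1.0, -0.0127, 0.0191, 0.0019, -7.0]'

```text
time: 10.72
position: [0.5558, 0.1251, 0.2505]
tool_rot: [0.769, 0.639, 0.0, 0.0]
ft_force: [-0.3, 0.6, -2.3]
grip_width: 0.0257
grip_force: 55.0
```

Emit:
servo_tool --rows '[1.0, -0.0149, 0.0174, 0.0018, -7.0, 1.0, -0.017, 0.0155, 0.0019, -7.0, 1.0, -0.0187, 0.0133, 0.0018, -7.0, 1.0, -0.0202, 0.0109, 0.0019, -7.0, 1.0, -0.0214, 0.0084, 0.0018, -7.0]'

```text
time: 11.13
position: [0.6271, 0.0349, 0.2411]
tool_rot: [0.542, 0.84, -0.0, -0.0]
ft_force: [-0.3, -0.2, -1.7]
grip_width: 0.0256
grip_force: 55.0
```

Emit:
servo_tool --rows '[1.0, -0.0222, 0.0057, 0.0019, -7.0, 1.0, -0.0228, 0.0029, 0.0018, -7.0, 1.0, -0.0229, 0.0001, 0.0019, -7.0, 1.0, -0.0228, -0.0026, 0.0018, -7.0, 1.0, -0.0223, -0.0054, 0.0019, -7.0]'

```text
time: 11.55
position: [0.6983, -0.0549, 0.2316]
tool_rot: [0.264, 0.965, 0.0, -0.0]
ft_force: [1.0, 0.4, -1.4]
grip_width: 0.0256
grip_force: 55.0
```

Emit:
servo_tool --rows '[1.0, -0.0215, -0.0081, 0.0018, -7.0, 1, 0, 0, 0, 0, 1, 0, 0, 0, 0, 1, 0, 0, 0, 0]'

```text
time: 11.88
position: [0.7114, -0.0716, 0.2296]
tool_rot: [0.208, 0.978, 0.0, -0.001]
ft_force: [-0.1, 0.3, -2.5]
grip_width: 0.0261
grip_force: 55.0
```

```bash
python3 - <<'E'
from h import *
p,y,o=pose();print(p,y,o['q'],o['grip_width'])
c=wcam();cv2.imwrite('pics/w4.png',c['pixels'][:,:,::-1]);np.savez('w4.npz',W=c['W'],K=c['intrinsics'],d=c['dist'])
for q in ['driver_tip','fastener_left_slot']:
    print(q,[(np.round(d['at'],4).tolist(),round(d['score'],2)) for d in robot.place_of(c,q)][:3])
P=[p+[0,0,-.0925],(.698,-.066,.1045)];print(proj(c,P))
im=c['pixels'][:,:,::-1][130:330,220:420];cv2.imwrite('pics/w4c.png',cv2.resize(im,(600,600),interpolation=cv2.INTER_CUBIC))
E
```

```text
[ 0.71144545 -0.0715505   0.22962678] 65.9608355378242 [-2.56348598e-01  6.49370926e-01  1.17134490e+00  5.90072485e-04
  1.32260318e+00 -1.40772806e+00] 0.02605411659924794
driver_tip [([0.7123, -0.0713, 0.1357], 0.94)]
fastener_left_slot [([0.6996, -0.0646, 0.1063], 0.94), ([0.5754, -0.1614, 0.0009], 0.62)]
[[316.73355297 240.97357084]
 [316.28561887 208.15700789]]
```

View pics/w4c.png

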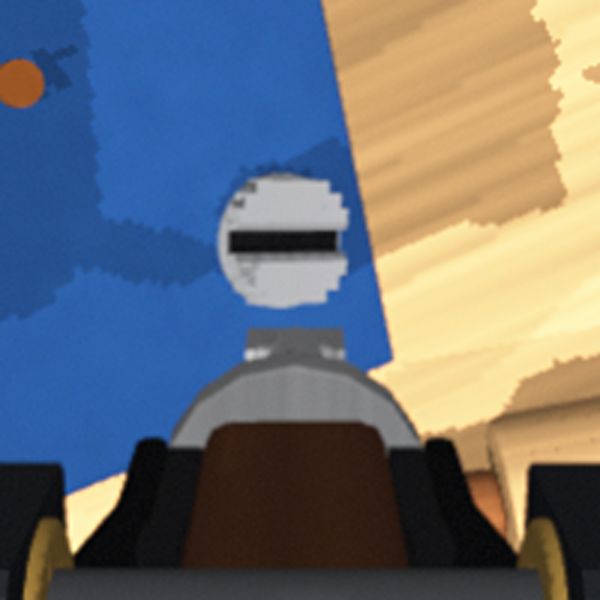

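Blade edge at crop (247–343, 330). Slot of the left head at crop (228–338, 242), almost parallel. Next, back-project onto the sloping plane.

```bash
cat >> h.py <<'E'
HY=-11.5
f=np.array([-np.sin(np.radians(HY)),np.cos(np.radians(HY)),0]);hh=np.array([np.cos(np.radians(HY)),np.sin(np.radians(HY)),0])
S=np.radians(32);nn=np.cos(S)*np.array([0,0,1])+np.sin(S)*f;dd=np.cos(S)*f-np.sin(S)*np.array([0,0,1])
def onplane(c,uv,C):
    I=np.linalg.inv(c['W']);u=cv2.undistortPoints(np.array(uv,float).reshape(-1,1,2),c['intrinsics'],c['dist'])[:,0];D=np.c_[u,np.ones(len(u))]@I[:3,:3].T;o=I[:3,3]
    return o+D*(((np.array(C)-o)@nn)/(D@nn))[:,None]
E
python3 - <<'E'
from h import *
d=np.load('w4.npz');c=dict(W=d['W'],intrinsics=d['K'],dist=d['d'])
for C in [(.601,-.044,.1045),(.601,-.047,.1045),(.601,-.044,.1065)]:
    A=onplane(c,[(296,211),(332.7,210.3),(314.3,210.7)],C)
    e=A[1]-A[0];print(A.round(4),np.linalg.norm(e).round(4),'yaw',np.degrees(np.arctan2(e[1],e[0])),'a',np.degrees(np.arctan2(e@dd,e@hh)))
print(back(c,[(318.3,240)],.2296-.0925))
E
```

```text
[[ 0.6924 -0.0785  0.1143]
 [ 0.7052 -0.0564  0.0991]
 [ 0.6986 -0.0678  0.1069]] 0.0298 yaw 60.004892655975866 a 74.16282416641171
[[ 0.6927 -0.0788  0.1125]
 [ 0.7056 -0.0565  0.0973]
 [ 0.699  -0.068   0.1051]] 0.0299 yaw 60.00489265597588 a 74.16282416641172
[[ 0.6921 -0.0783  0.1161]
 [ 0.7048 -0.0563  0.1011]
 [ 0.6983 -0.0676  0.1088]] 0.0296 yaw 60.00489265597565 a 74.16282416641153
[[ 0.71126811 -0.07038381  0.1371    ]]
```

```bash
cat >> h.py <<'E'
def tcp(C,a,u,D,up=0,off=(0,.001),tz=.0925,side=-1):
    """TCP pose with blade corner at slot coordinate u (m, downhill +), depth D, slot angle a deg (0=locked)"""
    r=np.radians(a);s=np.cos(r)*hh+np.sin(r)*dd
    yaw=np.degrees(np.arctan2(s[1],s[0]));b=np.array([np.cos(np.radians(yaw)),np.sin(np.radians(yaw)),0])
    P=np.array(C)+u*s-D*nn-side*.010*b
    return (P[0]-off[0],P[1]-off[1],P[2]+tz+up,yaw)
E
python3 - <<'E'
from h import *
C=(.6988,-.0678,.1055)
g=tcp(C,74,-.013,.003);print(g)
p,y=plan([tcp(C,74,-.013,.003,.015)],1,step=.02)
p,y=plan([tcp(C,74,-.013,.003)],1,p,y,step=.005)
E
```

```text
(np.float64(0.697886319338321), np.float64(-0.07138389113974843), np.float64(0.20207793988994427), np.float64(59.818372490076605))
[1.0, 0.0122, -0.006, 0.0132, 6.2]
-> [ 0.6979 -0.0714  0.2171] 59.9
[1.0, 0.0, 0.0, 0.0038, 0.0, 1.0, 0.0, 0.0, 0.0037, 0.0, 1.0, 0.0, 0.0, 0.0038, 0.0, 1.0, 0.0, 0.0, 0.0037, 0.0]
-> [ 0.6979 -0.0714  0.2021] 59.9
```

Emit:
servo_tool --rows '[1, 0.006, -0.003, 0.0066, 3.1, 1, 0.0062, -0.003, 0.0066, 3.1, 1, 0, 0, 0, 0]' --newtons 60

```text
time: 12.28
position: [0.696, -0.0708, 0.2158]
tool_rot: [0.26, 0.966, -0.0, -0.002]
ft_force: [-0.6, 0.8, -2.9]
grip_width: 0.0257
grip_force: 60.0
```

Emit:
servo_tool --rows '[1.0, 0.0, 0.0, 0.004, 0.0, 1.0, 0.0, 0.0, 0.004, 0.0, 1.0, 0.0, 0.0, 0.003, 0.0, 1, 0, 0, 0, 0]'

```text
time: 12.62
position: [0.6984, -0.072, 0.2052]
tool_rot: [0.26, 0.966, 0.0, -0.001]
ft_force: [-0.6, -0.2, -2.1]
grip_width: 0.0259
grip_force: 60.0
```

Emit:
servo_tool --rows '[1.0, 0.0, 0.0, 0.002, 0.0, 1, 0, 0, 0, 0]'

```text
time: 12.78
position: [0.6983, -0.072, 0.2037]
tool_rot: [0.26, 0.966, 0.0, -0.0]
ft_force: [-0.4, 0.3, -1.5]
grip_width: 0.0254
grip_force: 60.0
```

Emit:
servo_tool --rows '[1.0, 0.0, 0.0, 0.002, 0.0, 1, 0, 0, 0, 0]'

```text
time: 12.95
position: [0.6979, -0.0718, 0.2016]
tool_rot: [0.26, 0.966, 0.0, -0.001]
ft_force: [-1.8, 1.0, -2.6]
grip_width: 0.0252
grip_force: 60.0
```

Emit:
servo_tool --rows '[1.0, 0.0, 0.0, 0.001, 0.0, 1, 0, 0, 0, 0]'

```text
time: 13.12
position: [0.6978, -0.0718, 0.2005]
tool_rot: [0.26, 0.966, 0.0, -0.001]
ft_force: [-2.2, 1.1, -0.9]
grip_width: 0.0255
grip_force: 60.0
```

Emit:
servo_tool --rows '[1.0, 0.0, 0.0, 0.001, 0.0, 1, 0, 0, 0, 0]'

```text
time: 13.28
position: [0.6979, -0.0718, 0.2001]
tool_rot: [0.26, 0.966, 0.0, -0.001]
ft_force: [-2.3, 1.0, -0.6]
grip_width: 0.0256
grip_force: 60.0
```

Emit:
servo_tool --rows '[1.0, 0.0, 0.0, 0.001, 0.0, 1, 0, 0, 0, 0]'

```text
time: 13.45
position: [0.698, -0.0718, 0.1996]
tool_rot: [0.26, 0.966, 0.0, -0.001]
ft_force: [-3.3, 1.1, 4.6]
grip_width: 0.0261
grip_force: 60.0
```

```bash
python3 - <<'E'
from h import *
C=(.6983,-.0675,.105)
p,y,_=pose();p[2]-=.0006
A=np.linspace(74,-8,16)
plan([tcp(C,a,-.013,.0037-.0015*min(1,(74-a)/74)) for a in A],1,p,y,step=.02,turn=7.1)
E
```

```text
[1.0, 0.0007, -0.0, -0.0019, 0.0]
-> [ 0.6974 -0.0714  0.2009] 59.8
[1.0, 0.0002, -0.0001, 0.0001, 6.2]
-> [ 0.6971 -0.0714  0.2008] 53.6
[1.0, 0.0002, -0.0001, 0.0002, 6.1]
-> [ 0.6969 -0.0714  0.2006] 47.5
[1.0, 0.0002, -0.0001, 0.0002, 5.8]
-> [ 0.6967 -0.0713  0.2004] 41.7
[1.0, 0.0002, -0.0001, 0.0003, 5.8]
-> [ 0.6965 -0.0712  0.2001] 35.9
[1.0, 0.0002, -0.0001, 0.0003, 5.5]
-> [ 0.6963 -0.0711  0.1998] 30.4
[1.0, 0.0003, -0.0002, 0.0004, 5.3]
-> [ 0.696  -0.071   0.1994] 25.1
[1.0, 0.0002, -0.0001, 0.0004, 5.2]
-> [ 0.6958 -0.0708  0.199 ] 19.9
[1.0, 0.0003, -0.0001, 0.0005, 5.1]
-> [ 0.6956 -0.0706  0.1985] 14.8
[1.0, 0.0003, -0.0002, 0.0005, 4.9]
-> [ 0.6953 -0.0703  0.198 ] 9.9
[1.0, 0.0003, -0.0, 0.0005, 4.9]
-> [ 0.6953 -0.0701  0.1975] 5.0
[1.0, 0.0003, -0.0001, 0.0005, 4.7]
-> [ 0.6952 -0.0698  0.197 ] 0.3
[1.0, 0.0003, -0.0001, 0.0006, 4.7]
-> [ 0.6951 -0.0695  0.1964] -4.4
[1.0, 0.0003, 0.0, 0.0005, 4.6]
-> [ 0.6951 -0.0692  0.1959] -9.0
[1.0, 0.0002, 0.0, 0.0006, 4.7]
-> [ 0.6951 -0.069   0.1953] -13.7
[1.0, 0.0003, 0.0001, 0.0007, 4.6]
-> [ 0.6953 -0.0687  0.1946] -18.3
```

Emit:
servo_tool --rows '[1, 0.0007, 0, -0.0018, 0, 1, 0.0002, -0.0001, 0.0001, 6.2, 1, 0.0002, -0.0001, 0.0002, 6.1]'

```text
time: 13.7
position: [0.6984, -0.0718, 0.2003]
tool_rot: [0.365, 0.931, 0.0, 0.001]
ft_force: [-0.3, 1.3, -1.2]
grip_width: 0.0257
grip_force: 59.9
```

Emit:
servo_tool --rows '[1.0, 0.0002, -0.0001, 0.0002, 5.8, 1.0, 0.0002, -0.0001, 0.0003, 5.8, 1, 0, 0, 0, 0]'

```text
time: 13.95
position: [0.6987, -0.0718, 0.2001]
tool_rot: [0.455, 0.89, 0.001, 0.002]
ft_force: [0.4, 0.8, -0.7]
grip_width: 0.0259
grip_force: 60.0
```

Emit:
servo_tool --rows '[1.0, 0.0002, -0.0001, 0.0003, 5.5, 1.0, 0.0003, -0.0002, 0.0004, 5.3, 1.0, 0.0002, -0.0001, 0.0004, 5.2, 1, 0, 0, 0, 0]'

```text
time: 14.28
position: [0.699, -0.0716, 0.2003]
tool_rot: [0.574, 0.819, 0.002, 0.003]
ft_force: [1.8, 0.8, 2.4]
grip_width: 0.0256
grip_force: 60.0
```

```bash
python3 - <<'E'
from h import *
p,y,o=pose();print(p,y,o['ft_force'],o['moment'],np.array(tcp((.6983,-.0675,.105),20,-.013,.0027)).round(4))
c=wcam();cv2.imwrite('pics/w5.png',c['pixels'][:,:,::-1])
im=c['pixels'][:,:,::-1][130:330,220:420];cv2.imwrite('pics/w5c.png',cv2.resize(im,(600,600),interpolation=cv2.INTER_CUBIC))
E
```

```text
[ 0.69896347 -0.07162512  0.20029177] 19.98236167585081 [1.83532092 0.79512046 2.44239739] [ 0.29388655 -0.44427715  0.02094775] [ 0.6952 -0.0702  0.1976  5.6536]
```

View pics/w5c.png

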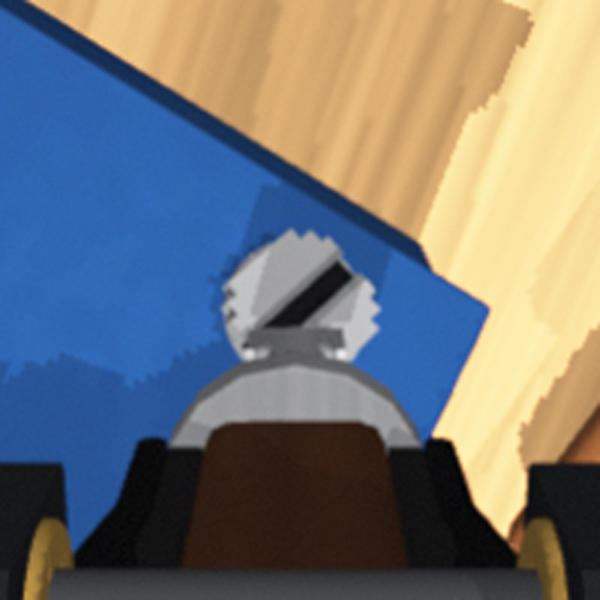

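Emit:
servo_tool --rows '[1, 0, 0, -0.015, 0, 1, 0, 0, -0.015, 0, 1, 0, 0, 0, -7, 1, 0, 0, 0, -7, 1, 0, 0, 0, -7]'

```text
time: 14.75
position: [0.6962, -0.0719, 0.2284]
tool_rot: [0.411, 0.912, -0.001, 0.0]
ft_force: [0.7, -0.9, -1.3]
grip_width: 0.0259
grip_force: 60.0
```

Emit:
servo_tool --rows '[1, 0, 0, 0, -7, 1, 0, 0, 0, -7, 1, 0, 0, 0, -5, 1, 0, 0, 0, 0, 1, 0, 0, 0, 0]'

```text
time: 15.17
position: [0.696, -0.0716, 0.228]
tool_rot: [0.259, 0.966, -0.0, -0.0]
ft_force: [0.6, 0.8, -1.7]
grip_width: 0.0256
grip_force: 60.0
```

```bash
cat >> h.py <<'E'
def slot(c,C):
    """find slot of the head near C: dark elongated pixels inside a projected disc; also blade pixels excluded by upper rows"""
    im=c['pixels'].astype(int);t=np.linspace(0,2*np.pi,60)
    poly=proj(c,np.array(C)+.0145*(np.cos(t)[:,None]*hh+np.sin(t)[:,None]*dd))
    m=np.zeros(im.shape[:2],np.uint8);cv2.fillPoly(m,[np.round(poly).astype(np.int32)],1)
    yy,xx=np.nonzero((m==1)&(im.max(2)<60))
    rect=cv2.minAreaRect(np.c_[xx,yy].astype(np.float32));P=np.c_[xx,yy].astype(float);mu=P.mean(0);V=np.linalg.svd(P-mu,full_matrices=False)[2][0]
    A=onplane(c,[mu+V*8,mu-V*8,mu],C);e=A[0]-A[1]
    return len(P),rect,mu.round(1),A[2].round(4),np.degrees(np.arctan2(e[1],e[0]))%180,np.degrees(np.arctan2(e@dd,e@hh))%180
E
python3 - <<'E'
from h import *
d=np.load('w4.npz');C=(.6985,-.0675,.1045)
c=dict(W=d['W'],intrinsics=d['K'],dist=d['d'],pixels=cv2.imread('pics/w4.png')[:,:,::-1]);print(slot(c,C))
T=np.eye(4);y=np.radians(19.98);T[:3,:3]=np.c_[[-np.sin(y),np.cos(y),0],[np.cos(y),np.sin(y),0],[0,0,-1]];T[:3,3]=[.69896,-.07163,.20029]
c5=dict(c,W=np.linalg.inv(T@np.load('mount.npy')),pixels=cv2.imread('pics/w5.png')[:,:,::-1]);print(slot(c5,C))
A=onplane(c5,[(220+265/3,130+325/3),(220+345/3,130+270/3)],C);e=A[1]-A[0];print(A,np.degrees(np.arctan2(e[1],e[0])))
p,y,o=pose();print(p,y);c=wcam();print(slot(c,C));cv2.imwrite('pics/w6.png',c['pixels'][:,:,::-1])
E
```

```text
(244, ((314.0, 210.0), (6.0, 34.0), 90.0), array([314.1, 210. ]), array([ 0.6985, -0.0679,  0.1048]), np.float64(59.10242864350034), np.float64(73.37413966271083))
(217, ((322.7206726074219, 229.7482452392578), (7.557138442993164, 31.4742374420166), 48.36646270751953), array([323.7, 228.8]), array([ 0.6985, -0.0639,  0.1023]), np.float64(54.219260124768994), np.float64(69.06488569697113))
[[ 0.69096828 -0.07179161  0.10806616]
 [ 0.70386798 -0.05702707  0.09741842]] 48.856488934030814
[ 0.69604975 -0.07164387  0.22804389] 59.92431226035059
(227, ((323.0117492675781, 229.15292358398438), (6.442506313323975, 34.513427734375), 85.60128784179688), array([322.9, 229.1]), array([ 0.6983, -0.0682,  0.105 ]), np.float64(56.44677977979019), np.float64(71.039824268833))
```

```bash
python3 - <<'E'
from h import *
C=(.6979,-.0677,.1045)
g=tcp(C,72,-.008,.005);print(np.round(g,4))
p,y=plan([g[:2]+(g[2]+.006,g[3])],1,step=.01)
E
```

```text
[ 0.699  -0.0687  0.1968 57.5363]
[1.0, -0.0004, 0.0013, 0.0085, 0.8, 1.0, -0.0003, 0.0013, 0.0085, 0.8, 1.0, -0.0003, 0.0014, 0.0085, 0.8]
-> [ 0.699  -0.0687  0.2027] 57.5
```

Emit:
servo_tool --rows '[1.0, -0.0004, 0.0013, 0.0085, 0.8, 1.0, -0.0003, 0.0013, 0.0085, 0.8, 1.0, -0.0003, 0.0014, 0.0085, 0.8, 1, 0, 0, 0, 0]'

```text
time: 15.55
position: [0.6977, -0.0676, 0.2]
tool_rot: [0.28, 0.96, -0.0, -0.003]
ft_force: [-0.5, 0.4, -2.6]
grip_width: 0.0256
grip_force: 60.0
```

Emit:
servo_tool --rows '[1, 0, 0, 0.002, 0, 1, 0, 0, 0.002, 0, 1, 0, 0, 0, 0]'

```text
time: 15.8
position: [0.6991, -0.0682, 0.199]
tool_rot: [0.28, 0.96, -0.0, -0.0]
ft_force: [0.2, 0.2, -2.4]
grip_width: 0.0258
grip_force: 60.0
```

Emit:
servo_tool --rows '[1, 0, 0, 0.001, 0, 1, 0, 0, 0, 0]'

```text
time: 15.97
position: [0.6992, -0.0682, 0.1985]
tool_rot: [0.28, 0.96, 0.0, -0.0]
ft_force: [-0.1, 0.6, -2.1]
grip_width: 0.0258
grip_force: 60.0
```

Emit:
servo_tool --rows '[1, 0, 0, 0.001, 0, 1, 0, 0, 0, 0]'

```text
time: 16.13
position: [0.6992, -0.0682, 0.1978]
tool_rot: [0.28, 0.96, 0.0, 0.0]
ft_force: [-0.9, 0.3, -0.9]
grip_width: 0.0261
grip_force: 60.0
```

Emit:
servo_tool --rows '[1, 0, 0, 0.001, 0, 1, 0, 0, 0, 0]'

```text
time: 16.3
position: [0.6994, -0.068, 0.1973]
tool_rot: [0.28, 0.96, 0.0, 0.0]
ft_force: [-1.8, 1.2, 2.2]
grip_width: 0.026
grip_force: 60.0
```

Emit:
servo_tool --rows '[1, 0, 0, 0.001, 0, 1, 0, 0, 0, 0]'

```text
time: 16.47
position: [0.6995, -0.068, 0.1969]
tool_rot: [0.28, 0.96, 0.0, 0.001]
ft_force: [-1.8, 1.7, 5.2]
grip_width: 0.026
grip_force: 60.0
```

Emit:
servo_tool --rows '[1, 0.0005, 0, 0, 5, 1, 0, 0, 0, 6, 1, 0, 0, 0, 6]'

```text
time: 16.72
position: [0.7002, -0.0678, 0.1965]
tool_rot: [0.421, 0.907, 0.001, 0.002]
ft_force: [1.0, 1.0, 2.0]
grip_width: 0.0259
grip_force: 59.9
```

Emit:
servo_tool --rows '[1, 0, 0, 0, 6, 1, 0, 0, 0, 5]'

```text
time: 16.88
position: [0.7005, -0.0678, 0.1965]
tool_rot: [0.506, 0.863, 0.001, 0.002]
ft_force: [0.8, 2.1, 2.1]
grip_width: 0.0256
grip_force: 60.0
```

```bash
python3 - <<'E'
from h import *
p,y,o=pose();print(p,y,o['ft_force'],o['moment']);c=wcam();print(slot(c,(.698,-.0677,.1045)))
E
```

```text
[ 0.70050409 -0.06784023  0.19654248] 29.26685039766734 [0.77123435 2.11014977 2.10256676] [ 0.27639766 -0.14819154  0.08241616]
(177, ((314.2769470214844, 239.484619140625), (7.566117763519287, 41.17953109741211), 60.2551155090332), array([318.7, 236.3]), array([ 0.7002, -0.065 ,  0.1026]), np.float64(49.61913202949631), np.float64(64.93082724513987))
```

The head is turning now: reaction moment 0.08 N·m, slot at about 50°. I'll continue.

Emit:
servo_tool --rows '[1, 0, 0, 0.0004, 6, 1, 0, 0, 0.0004, 6, 1, 0, 0, 0.0004, 6]'

```text
time: 17.18
position: [0.7006, -0.0677, 0.1967]
tool_rot: [0.634, 0.774, 0.002, 0.002]
ft_force: [0.0, 2.8, 8.5]
grip_width: 0.026
grip_force: 60.0
```

Emit:
servo_tool --rows '[1, 0, 0, 0.0004, 6, 1, 0, 0, 0.0004, 6]'

```text
time: 17.35
position: [0.7014, -0.067, 0.1967]
tool_rot: [0.711, 0.703, 0.003, 0.002]
ft_force: [0.4, 4.1, 10.2]
grip_width: 0.0257
grip_force: 60.0
```

```bash
python3 - <<'E'
from h import *
p,y,o=pose();print(p,y,o['ft_force'],o['moment']);c=wcam();print(slot(c,(.698,-.0677,.1045)))
E
```

```text
[ 0.70142048 -0.06697711  0.19673346] -0.6516898782207682 [ 0.43542542  4.09921988 10.18031098] [0.93273194 0.0230143  0.07797078]
(114, ((312.9800109863281, 241.13999938964844), (7.0, 40.20000076293945), 53.13010025024414), array([321. , 234.7]), array([ 0.704 , -0.0635,  0.1012]), np.float64(28.887673266812612), np.float64(45.089302672573865))
```

```bash
cat >> h.py <<'E'
def slot2(c,C,maxrow=236):
    im=c['pixels'].astype(int);t=np.linspace(0,2*np.pi,60)
    poly=proj(c,np.array(C)+.0145*(np.cos(t)[:,None]*hh+np.sin(t)[:,None]*dd))
    m=np.zeros(im.shape[:2],np.uint8);cv2.fillPoly(m,[np.round(poly).astype(np.int32)],1)
    yy,xx=np.nonzero((m==1)&(im.max(2)<60));k=yy<maxrow;A=onplane(c,np.c_[xx,yy][k],C)-np.array(C)
    U=np.c_[A@hh,A@dd]*1000;q=np.hypot(*U.T)>6;U=U[q]
    if len(U)<5:return len(U)
    a=np.degrees(np.arctan2(U[:,1],U[:,0]));return len(U),np.histogram(a,bins=np.arange(-180,181,15))[0].tolist(),np.median(a[a>-30]).round(1)
E
python3 - <<'E'
from h import *
p,y,o=pose();c=wcam();cv2.imwrite('pics/w7.png',c['pixels'][:,:,::-1]);C=(.6984,-.068,.1045);print(slot2(c,C))
d=np.load('w4.npz');c4=dict(W=d['W'],intrinsics=d['K'],dist=d['d'],pixels=cv2.imread('pics/w4.png')[:,:,::-1]);print(slot2(c4,C))
k=proj(c,C)[0].astype(int);print(k)
g=c['pixels'].max(2)[k[1]-34:k[1]+26:2,k[0]-30:k[0]+30:2]
for r in g: print(''.join(' .:-=+*#%@'[min(9,v//26)] for v in r))
E
```

```text
(76, [0, 0, 0, 0, 0, 0, 0, 0, 0, 0, 0, 0, 0, 0, 10, 46, 19, 1, 0, 0, 0, 0, 0, 0], np.float64(54.5))
(142, [0, 0, 0, 3, 36, 28, 2, 0, 0, 0, 0, 0, 0, 0, 0, 6, 36, 29, 2, 0, 0, 0, 0, 0], np.float64(72.5))
[312 243]
****+++++++++++++++++++===---:
****++++++++++++++++++++++++++
****+++++++++++++++++++++++++*
****+++++++++++++++++++++++++*
****++++++++++*++*+++++++++++*
****+++++++=+*********+++++++*
****+++++++***********+++++++*
****++++++***********+==+++++*
****+++=***********++=--+++++*
****+==*#*++******++=-. -++++*
****++###**+*****++=-.   -+++*
****+####*******+==:     :=*+*
**++#####*+**+*+==:     :=*#**
**+=+####****++==.    .-=+*##*
**+++####***++=-.    .-=+**#**
**+*#####*+==---:---:--===*##*
**++*#####+---------------+###
*++=+#####+---------------+#*+
**++*##***==-=--------=+==+#**
**++*#***+#***---------**#%###
**+++***+.++=----------==*###*
**+++**=.:-------===-------=+*
****++=:----==+++***+++==----+
****+=---=++++++++++++**+++=--
****=--=+++++++++++++++++++++=
**+---++++++++++++++++++++++++
**--=+++++++++++++++++++++++++
*--+++++++++++++++++++++++++++
+-++++++++++++++++++++++++++++
-+++++++++++++++++++++++++++++
```

```bash
cat >> h.py <<'E'
def tgt(C,a,u,D,lead=0,dx=0,up=0,off=(0,.001)):
    g=np.array(tcp(C,a,u,D,up,off=off));t=np.radians(g[3]);g[:2]+=dx*np.array([-np.sin(t),np.cos(t)]);
    # lead: turn about the deep corner
    b=lambda y:np.array([np.cos(np.radians(y)),np.sin(np.radians(y))])
    g[:2]+=.010*(b(g[3]-lead)-b(g[3]));g[3]-=lead
    return tuple(g)
E
python3 - <<'E'
from h import *
C=(.6984,-.068,.1045)
p,y,_=pose();p2=p+[0,0,.012]
p,y=plan([tuple(p2)+(y,)],1,p,y,step=.012)
g=tgt(C,54,-.011,.005,0,.0012);print(np.round(g,4))
p,y=plan([g[:2]+(g[2]+.007,g[3])],1,p,y)
E
```

```text
[1.0, 0.0, 0.0, -0.012, -0.0]
-> [ 0.7016 -0.0668  0.2088] -0.5
[ 0.6972 -0.0706  0.1975 37.9126]
[1.0, -0.0006, -0.0007, 0.0007, -6.4, 1.0, -0.0006, -0.0008, 0.0007, -6.4, 1.0, -0.0005, -0.0009, 0.0007, -6.4, 1.0, -0.0004, -0.0009, 0.0007, -6.4, 1.0, -0.0003, -0.0009, 0.0008, -6.4]
[1.0, -0.0001, -0.001, 0.0007, -6.4]
-> [ 0.6971 -0.0706  0.2045] 37.9
```

Emit:
servo_tool --rows '[1, 0, 0, -0.012, 0, 1, 0, 0, 0, -6.4, 1, 0, 0, 0, -6.4, 1, 0, 0, 0, -6.4, 1, 0, 0, 0, -6.4]'

```text
time: 17.87
position: [0.6983, -0.0686, 0.2049]
tool_rot: [0.533, 0.846, -0.001, -0.0]
ft_force: [-0.7, -0.6, -2.3]
grip_width: 0.0255
grip_force: 60.0
```

Emit:
servo_tool --rows '[1, 0, 0, 0, -6.4, 1, 0, 0, 0, -6.4, 1, 0, 0, 0, 0, 1, 0, 0, 0, 0]'

```text
time: 18.2
position: [0.6985, -0.0684, 0.2049]
tool_rot: [0.44, 0.898, -0.0, -0.0]
ft_force: [0.2, -0.0, -2.7]
grip_width: 0.0258
grip_force: 60.0
```

```bash
cat >> h.py <<'E'
def blade(c):
    g=c['pixels'].max(2)[226:262:2,288:350:2]
    for r in g: print(''.join(' .:-=+*#%@'[min(9,v//26)] for v in r))
E
python3 - <<'E'
from h import *
C=(.6984,-.068,.1045)
p,y,o=pose();print(p,y,o['ft_force']);c=wcam();print(slot(c,C),slot2(c,C,234))
g=tgt(C,54,-.011,.005,0,.0012)
plan([g[:2]+(g[2]+.006,g[3])],1,step=.01)
k=proj(c,C)[0].astype(int);print(k)
g=c['pixels'].max(2)[k[1]-34:k[1]+26:2,k[0]-30:k[0]+30:2]
for r in g: print(''.join(' .:-=+*#%@'[min(9,v//26)] for v in r))
E
```

```text
[ 0.69849434 -0.06841171  0.20493455] 37.8148456782808 [ 0.21836699 -0.00972002 -2.74242444]
(231, ((318.016357421875, 236.20138549804688), (6.815471649169922, 39.86915588378906), 85.36454010009766), array([318.7, 235.9]), array([ 0.6985, -0.067 ,  0.1039]), np.float64(33.86974481283363), np.float64(50.064847492987695)) (17, [0, 0, 0, 0, 0, 0, 0, 0, 0, 0, 0, 0, 0, 0, 0, 3, 14, 0, 0, 0, 0, 0, 0, 0], np.float64(62.6))
[1.0, -0.0009, -0.0025, 0.0016, -0.1]
-> [ 0.6972 -0.0706  0.2034] 37.9
[317 237]
**********##*++++++++++=-#%%%%
*********#*#*+++++++++++=-%%%#
**********#*+++++++++++++-+%##
*******###*+++++++++++++++-+#%
***********++++++++++++++++-*#
*********+=====+++=++++++++=:#
*******++=*####********+++++=-
******++==####*********++++++=
****++++++###*************+++*
*****+*=#####*************+++*
****++==####************##*+++
****+++####*************###*++
##*++**####**********#*####*++
###*++*###**++++++++*######*++
#***+**###*=++==*####****+*+++
*++++***++=--=-:......    =+++
*++++=                    =+++
++++++                    =+++
++++*+  ::::::::-:::::::::=++*
++++**..----------------++++**
+++++**=----------------#####*
+++++**+--==--------==--*####*
+++++***#**+--------+++*####**
+++++***#+=----------==+###***
++****=--------=---------+##**
+***+=----===++++++==------***
***+--==+++++++++++++++==---+*
*+=--=+++++++=++++++++++++=---
+---++++++=++=++++++++++++++--
--=+++++=++++=+++++++++++++++=
```

```bash
python3 - <<'E'
from h import *
C=(.6984,-.0678,.1045)
g=tgt(C,50,-.011,.005,0,.0014,off=(0,0));print(np.round(g,4))
p,y=plan([g[:2]+(g[2]+.005,g[3])],1,step=.01)
p,y=plan([g[:2]+(g[2]-.0007,g[3])],1,p,y,step=.002)
print('crank')
for a in np.linspace(45,-5,11):
    p,y=plan([tgt(C,a,-.011,.005-.0028*(50-a)/50,8,.0055,-.0007,off=(0,0))],1,p,y,step=.01)
E
```

```text
[ 0.697  -0.0693  0.1972 33.8039]
[1.0, 0.0002, -0.0018, 0.0028, 4.0]
-> [ 0.697  -0.0693  0.2022] 33.8
[1.0, 0.0, 0.0, 0.0019, 0.0, 1.0, 0.0, 0.0, 0.0019, 0.0, 1.0, 0.0, 0.0, 0.0019, 0.0]
-> [ 0.697  -0.0693  0.1965] 33.8
crank
[1.0, 0.0014, 0.0001, 0.0001, 6.5, 1.0, 0.0014, -0.0, 0.0, 6.5]
-> [ 0.6957 -0.0668  0.1964] 20.8
[1.0, 0.0002, 0.0002, 0.0002, 4.9]
-> [ 0.6958 -0.0665  0.1962] 15.9
[1.0, 0.0002, 0.0003, 0.0001, 4.7]
-> [ 0.6961 -0.0663  0.1961] 11.2
[1.0, 0.0002, 0.0003, 0.0002, 4.6]
-> [ 0.6963 -0.066   0.1959] 6.6
[1.0, 0.0002, 0.0002, 0.0002, 4.5]
-> [ 0.6965 -0.0658  0.1957] 2.1
[1.0, 0.0003, 0.0003, 0.0003, 4.5]
-> [ 0.6968 -0.0655  0.1954] -2.4
[1.0, 0.0002, 0.0002, 0.0002, 4.3]
-> [ 0.697  -0.0653  0.1952] -6.7
[1.0, 0.0002, 0.0003, 0.0003, 4.3]
-> [ 0.6973 -0.0651  0.1949] -11.0
[1.0, 0.0003, 0.0002, 0.0002, 4.3]
-> [ 0.6976 -0.0649  0.1947] -15.3
[1.0, 0.0003, 0.0003, 0.0003, 4.2]
-> [ 0.6979 -0.0647  0.1944] -19.5
[1.0, 0.0002, 0.0003, 0.0003, 4.3]
-> [ 0.6983 -0.0646  0.1941] -23.8
```

Emit:
servo_tool --rows '[1, 0.0002, -0.0018, 0.0028, 4, 1, 0, 0, 0.0019, 0, 1, 0, 0, 0.0019, 0, 1, 0, 0, 0, 0]'

```text
time: 18.58
position: [0.697, -0.0689, 0.1982]
tool_rot: [0.47, 0.883, -0.0, -0.0]
ft_force: [-0.4, -0.6, -1.7]
grip_width: 0.0257
grip_force: 60.0
```

Emit:
servo_tool --rows '[1, 0, 0, 0.0019, 0, 1, 0, 0, 0, 0]'

```text
time: 18.75
position: [0.6975, -0.0688, 0.1973]
tool_rot: [0.47, 0.883, 0.0, 0.0]
ft_force: [0.4, 0.8, -0.3]
grip_width: 0.0259
grip_force: 60.0
```

Emit:
servo_tool --rows '[1, 0, 0, 0.0007, 0, 1, 0.0014, 0, 0, 2, 1, 0.0014, 0, 0, 2]'

```text
time: 19.0
position: [0.697, -0.0677, 0.1969]
tool_rot: [0.501, 0.865, -0.0, 0.002]
ft_force: [1.3, -2.2, -0.9]
grip_width: 0.0257
grip_force: 60.0
```

Emit:
servo_tool --rows '[1, 0.0013, 0, 0, 4, 1, 0.0005, 0.0002, 0.0002, 4, 1, 0, 0, 0, 0]'

```text
time: 19.25
position: [0.6972, -0.0676, 0.197]
tool_rot: [0.56, 0.829, -0.001, 0.004]
ft_force: [2.1, -5.1, -0.5]
grip_width: 0.0255
grip_force: 60.0
```

```bash
cat >> h.py <<'E'
def status(C):
    p,y,o=pose();print(p.round(4),round(y,1),np.round(o['ft_force'],1),np.round(o['moment'],3));c=wcam();print(slot2(c,C,234))
    k=proj(c,C)[0].astype(int);g=c['pixels'].max(2)[k[1]-34:k[1]+16:2,k[0]-30:k[0]+30:2]
    for r in g: print(''.join(' .:-=+*#%@'[min(9,v//26)] for v in r))
E
python3 -c "
from h import *
status((.6984,-.0678,.1045))"
```

```text
[ 0.6972 -0.0676  0.197 ] 21.9 [ 2.1 -5.1 -0.5] [-1.375 -0.651  0.105]
(13, [0, 0, 0, 0, 0, 0, 0, 0, 0, 0, 0, 0, 0, 0, 0, 7, 6, 0, 0, 0, 0, 0, 0, 0], np.float64(59.7))
*****##**+++++++++++++=------+
*****#*#*+++++++++++++++=-----
****####*++++++++++++++++=----
**#*####*++++++++++++++++++=--
***####*++++++++++***+++++++=-
***####*++=+++++*****+++++++++
***###*+==++************++++++
***#**++****************++++++
***#*+=*##****************++++
****++-+##****************++++
****+++*#****************+*+++
**++++###************++++=#+++
***++=##**********++++==:.++++
***+++##*******++++==:.   -+++
*#+++###****+++==-:.      :+++
#**++*##*+++==-:.         .=++
#**++*##*=--:::::::::.:.:-==+*
##*++*#*---------------==+*###
***++=::---------------+######
**+*+- :--=--------==--+######
***+++.**++--------=*+*######*
**+++*:**+=---------++*%######
++++++---------=--------+#####
++++=-----==++***++===---=*#**
+++---=++****+********++=--=*#
```

Emit:
servo_tool --rows '[1, 0.001, 0.0002, 0.0004, 3, 1, 0.001, 0.0002, 0.0003, 3, 1, 0.001, 0.0002, 0.0002, 3, 1, 0, 0, 0, 0]'

```text
time: 19.63
position: [0.6967, -0.0658, 0.1958]
tool_rot: [0.623, 0.782, -0.001, 0.005]
ft_force: [2.3, -8.4, -1.6]
grip_width: 0.0256
grip_force: 60.0
```

```bash
python3 -c "
from h import *
status((.6984,-.0678,.1045))"
```

```text
[ 0.6967 -0.0658  0.1958] 13.0 [ 2.3 -8.4 -1.6] [-1.919 -0.663  0.052]Traceback (most recent call last):
  File "<string>", line 3, in <module>
    status((.6984,-.0678,.1045))
    ~~~~~~^^^^^^^^^^^^^^^^^^^^^^
  File "h.py", line 74, in status
    p,y,o=pose();print(p.round(4),round(y,1),np.round(o['ft_force'],1),np.round(o['moment'],3));c=wcam();print(slot2(c,C,234))
                                                                                                               ~~~~~^^^^^^^^^
  File "h.py", line 60, in slot2
    yy,xx=np.nonzero((m==1)&(im.max(2)<60));k=yy<maxrow;A=onplane(c,np.c_[xx,yy][k],C)-np.array(C)
                                                          ~~~~~~~^^^^^^^^^^^^^^^^^^^^^
  File "h.py", line 39, in onplane
    I=np.linalg.inv(c['W']);u=cv2.undistortPoints(np.array(uv,float).reshape(-1,1,2),c['intrinsics'],c['dist'])[:,0];D=np.c_[u,np.ones(len(u))]@I[:3,:3].T;o=I[:3,3]
                              ~~~~~~~~~~~~~~~~~~~^^^^^^^^^^^^^^^^^^^^^^^^^^^^^^^^^^^^^^^^^^^^^^^^^^^^^^^^^^^^^^
cv2.error: OpenCV(4.12.0) /io/opencv/modules/calib3d/src/undistort.dispatch.cpp:347: error: (-215:Assertion failed) CV_IS_MAT(_src) && CV_IS_MAT(_dst) && (_src->rows == 1 || _src->cols == 1) && (_dst->rows == 1 || _dst->cols == 1) && _src->cols + _src->rows - 1 == _dst->rows + _dst->cols - 1 && (CV_MAT_TYPE(_src->type) == CV_32FC2 || CV_MAT_TYPE(_src->type) == CV_64FC2) && (CV_MAT_TYPE(_dst->type) == CV_32FC2 || CV_MAT_TYPE(_dst->type) == CV_64FC2) in function 'cvUndistortPointsInternal'
```

```bash
sed -i "s/A=onplane(c,np.c_\[xx,yy\]\[k\],C)-np.array(C)/k=k if k.sum() else k|True;A=onplane(c,np.c_[xx,yy][k],C)-np.array(C)/;s/;print(slot2(c,C,234))$//" h.py; python3 -c "
from h import *
status((.6984,-.0678,.1045))"
```

```text
[ 0.6967 -0.0658  0.1959] 13.1 [ 2.9 -6.5 -1.5] [-1.941 -0.681  0.076]
*******+++++++++++++++=-------
***##**+++++++++++++++++=-----
***###*++++++++++++++++++++=--
**####*++++++++++++++++++++++=
**####++++++++++++++**++++++++
*####*++++++++********++++++++
*####*++*+***************+++++
*####+==****************#+++++
*###*===****************#**+++
**#*++##***************####+++
*#*++-##****************###*++
*#*++=##***************#%%%#++
***++###**********+++++%%%#*++
**++=##*****++++++++===*=::++*
*#++=##+++++++===--...    .++*
**++*%%=====-----::::::   .=+*
###++*=----------------. ..=+*
#**+=..----------------:--==+*
**+++.:=-==--------====+**###*
+**++.=%+*=--------=**%%######
****+--+-------------=**####*#
****+-------==++===-----+###**
**+=---==++********++===--*##*
++---++*****+***********=--=*#
=--=+*+**+**+************+=--+
```

Now the slot is following the blade. Continuing the same way.

Emit:
servo_tool --rows '[1, 0.0008, 0.0002, 0.0002, 4, 1, 0.0008, 0.0002, 0.0002, 4, 1, 0.0008, 0.0002, 0.0002, 4, 1, 0, 0, 0, 0]'

```text
time: 20.07
position: [0.6968, -0.0641, 0.1951]
tool_rot: [0.701, 0.713, -0.002, 0.005]
ft_force: [3.2, -8.1, -2.3]
grip_width: 0.0258
grip_force: 60.0
```

Emit:
servo_tool --rows '[1, 0.0006, 0.0002, 0.0002, 4, 1, 0.0006, 0.0002, 0.0002, 4, 1, 0, 0, 0, 0]'

```text
time: 20.32
position: [0.6954, -0.0582, 0.1943]
tool_rot: [0.749, 0.662, 0.0, -0.0]
ft_force: [-0.1, -0.2, -2.0]
grip_width: 0.0258
grip_force: 60.0
```

```bash
python3 -c "
from h import *
status((.6984,-.0678,.1045))"
```

```text
[ 0.6954 -0.0582  0.1943] -7.1 [-0.1 -0.2 -2. ] [-0.09   0.031  0.041]
****++++++++++++++++++++++****
****++++++++++++++++++++++****
****++++++++++++++++++++++****
****+++++++++++++++++++++++***
***++++++++++++++++***+++++***
***++++++++++++++++*##+++++***
***++++++++++++++++*###*#++***
***+++==+++++++++++*#***#++***
***+++==+++++++++++**####*****
***+=---------------+######***
***+----------------+######***
**++----------------=##%%%%%**
+++++==+--------=+=+*%%%%##***
++++#*+=---------**##++=:..-**
+++==---------------=.     .**
++-------==+++==------:.   .**
=---===++++++++++++==---...:+*
--=+++++++++++++++++++=---=+**
-++++++++++++++++++++++=---+**
+++++++++++++++++++++++++=--+*
+++++++++++++++++++++++++++--*
++++++++++++++++++++++++++++=-
+++++++++++++++++++++++++++++-
++++++++++++++++++++++++++++++
+=======---------------=++++++
```

Emit:
servo_tool --rows '[1, 0, 0, -0.012, 0, 1, -0.012, 0, 0, 0, 1, 0, 0, 0, -6, 1, 0, 0, 0, -6, 1, 0, 0, 0, 0]'

```text
time: 20.78
position: [0.6935, -0.071, 0.2063]
tool_rot: [0.675, 0.738, -0.0, 0.0]
ft_force: [-0.1, 0.5, -1.9]
grip_width: 0.0254
grip_force: 60.0
```

Emit:
servo_tool --rows '[1, -0.012, 0, 0, 0, 1, 0, 0, 0, 0, 1, 0, 0, 0, 0]'

```text
time: 21.03
position: [0.6949, -0.0835, 0.2061]
tool_rot: [0.677, 0.736, -0.0, 0.0]
ft_force: [0.0, -0.0, -2.5]
grip_width: 0.0258
grip_force: 60.0
```

```bash
python3 -c "
from h import *
C=(.6984,-.0678,.1045)
c=wcam();cv2.imwrite('pics/w8.png',c['pixels'][:,:,::-1]);print(slot(c,C))
status(C)"
```

```text
(264, ((326.0146484375, 213.24366760253906), (42.33094787597656, 6.4181013107299805), 3.2704882621765137), array([325.8, 213.1]), array([ 0.6986, -0.067 ,  0.104 ]), np.float64(0.5984259802165219), np.float64(14.184984134594036))
[ 0.6948 -0.0829  0.206 ] 4.8 [-1.  -0.1 -2.1] [-0.069 -0.013 -0.028]
*******+++++++++++=-------=*#%
*******++++++++++++++==------=
*******++++++++++++++++++=----
*****++++++++++++++++++++++++=
*****+++++++++++++++++++++++**
*###*+++++++++++++++++++++++**
*####++++=***********###++++**
*###*++++=***********###++++**
*###*+++*************###***+**
*###*==+*************###*#*+**
####++#**************#####*+**
****++#**************#######**
*#*++**+*+***********#######**
***++*+++++++++++++++%%%%%%%#*
***+=+-==========+++#%%%%%%%#*
****+:  .......::::::-++****#*
***#+.                     =**
*###+.                     =#*
*##*==:--::::::.........   =#*
*#**==*++++++++++++=++===---**
##**+=**************#########*
###*+-+**************######*#*
###**--+************#########*
#####==+************#######*#*
#####=-=++**********##########
```

```bash
python3 - <<'E'
from h import *
C=(.6986,-.0673,.1045)
g=tgt(C,14,-.010,.0025,0,.0009,off=(0,0));print(np.round(g,4))
p,y=plan([g[:2]+(g[2]+.006,g[3])],1,step=.01)
E
```

```text
[ 0.6984 -0.0677  0.1962  0.4389]
[1.0, 0.0072, 0.0025, 0.0019, 2.2, 1.0, 0.0073, 0.0022, 0.0019, 2.2]
-> [ 0.6985 -0.0677  0.2021] 0.5
```

Emit:
servo_tool --rows '[1, 0.0072, 0.0025, 0.0019, 2.2, 1, 0.0073, 0.0022, 0.0019, 2.2, 1, 0, 0, 0, 0, 1, 0, 0, 0.003, 0, 1, 0, 0, 0.001, 0]'

```text
time: 21.55
position: [0.6983, -0.0673, 0.1978]
tool_rot: [0.703, 0.711, -0.0, -0.0]
ft_force: [0.5, -0.3, -1.2]
grip_width: 0.0258
grip_force: 60.0
```

Emit:
servo_tool --rows '[1, 0, 0, 0.001, 0, 1, 0, 0, 0, 0]'

```text
time: 21.72
position: [0.6983, -0.0674, 0.1968]
tool_rot: [0.704, 0.71, -0.0, -0.0]
ft_force: [0.1, 0.7, -2.5]
grip_width: 0.0257
grip_force: 60.0
```

Emit:
servo_tool --rows '[1, 0, 0, 0.001, 0, 1, 0, 0, 0, 0]'

```text
time: 21.88
position: [0.6984, -0.0674, 0.1961]
tool_rot: [0.704, 0.71, 0.0, -0.0]
ft_force: [-0.0, 0.5, -2.4]
grip_width: 0.0259
grip_force: 60.0
```

Emit:
servo_tool --rows '[1, 0, 0, 0.001, 0, 1, 0, 0, 0, 0]'

```text
time: 22.05
position: [0.6985, -0.0674, 0.1952]
tool_rot: [0.704, 0.71, 0.0, -0.0]
ft_force: [0.3, 0.9, -2.6]
grip_width: 0.0259
grip_force: 60.0
```

Emit:
servo_tool --rows '[1, 0, 0, 0.001, 0, 1, 0, 0, 0, 0]'

```text
time: 22.22
position: [0.6987, -0.0673, 0.1943]
tool_rot: [0.704, 0.71, 0.0, 0.0]
ft_force: [-0.8, 1.1, -1.2]
grip_width: 0.0255
grip_force: 60.0
```

Emit:
servo_tool --rows '[1, 0, 0, 0.0007, 0, 1, 0, 0, 0, 0]'

```text
time: 22.38
position: [0.6987, -0.0673, 0.194]
tool_rot: [0.704, 0.71, 0.0, 0.0]
ft_force: [-0.4, 0.5, -0.3]
grip_width: 0.0256
grip_force: 60.0
```

Emit:
servo_tool --rows '[1, 0, 0, 0.0003, 4, 1, 0, 0, 0.0003, 4, 1, 0, 0, 0.0002, 4]'

```text
time: 22.63
position: [0.6991, -0.0669, 0.1936]
tool_rot: [0.775, 0.632, 0.001, 0.0]
ft_force: [0.3, 2.5, 1.8]
grip_width: 0.026
grip_force: 60.0
```

Emit:
servo_tool --rows '[1, 0, 0, 0.0002, 4, 1, 0, 0, 0.0002, 4, 1, 0, 0, 0, 4]'

```text
time: 22.88
position: [0.6997, -0.066, 0.1941]
tool_rot: [0.837, 0.547, 0.002, -0.0]
ft_force: [0.0, 4.2, 3.8]
grip_width: 0.0255
grip_force: 60.0
```

```bash
python3 -c "
from h import *
status((.6986,-.0673,.1045))"
```

```text
[ 0.6997 -0.066   0.1941] -23.7 [0.  4.2 3.8] [1.02  0.071 0.061]
:::::---====++==+==+==+*******
---=====+=+============+******
==+=+=======+==========+******
+++=================+=++******
+=+++===========+++**==++*****
*+++=======++++++++**++*+*****
*++++===++++++++++++****++****
*+++++++++++++++++++**********
**++++++++++++++++++**********
**+++++++++++++++++++*********
**++++++++++++++++++++*##%%***
***+++++++++++++++++++%%%%#***
**+==+++++++++++++====##+-.-**
**++**++++++++======-::.   .**
**++***+===---------::::    +*
***=*##*----------------   .+*
***=#%#+----------------::-=+*
***+*=::--==--------==-=+***#*
****=. =+=+=--------+**%******
****+: ==------------==*+*****
****+-:--------=---------+**+*
****+-----===+++++++==-----*+*
**+=---=++++++++++++++++=---=*
*+---=++++++++++++++++++++=---
=--=++++++++++++++++++++++++=-
```

Emit:
servo_tool --rows '[1, 0, 0, 0, 4, 1, 0, 0, 0, 0]'

```text
time: 23.1
position: [0.6999, -0.0659, 0.1942]
tool_rot: [0.855, 0.519, 0.002, 0.0]
ft_force: [-0.0, 4.5, 5.5]
grip_width: 0.0257
grip_force: 60.0
```

Emit:
servo_tool --rows '[1, 0, 0, -0.012, 0, 1, -0.012, 0, 0, -5, 1, -0.012, 0, 0, -5, 1, 0, 0, 0, 0, 1, 0, 0, 0, 0]'

```text
time: 23.52
position: [0.6883, -0.0904, 0.205]
tool_rot: [0.807, 0.591, -0.001, 0.001]
ft_force: [-0.4, -0.1, 0.0]
grip_width: 0.0257
grip_force: 60.0
```

```bash
python3 -c "
from h import *
C=(.6986,-.0673,.1045)
c=wcam();print(slot(c,C));status(C)"
```

```text
(270, ((323.94195556640625, 198.50682067871094), (6.251006603240967, 44.165992736816406), 83.2901611328125), array([323.8, 198.6]), array([ 0.6993, -0.067 ,  0.1043]), np.float64(168.73658245156872), np.float64(0.27897229843992477))
[ 0.6885 -0.09    0.2047] -17.6 [0.1 0.4 0.5] [0.026 0.068 0.002]
*+--::::--------====+++*******
-----=====++++++++++++++******
++++++++++++++++++++++++******
++++++++++++++++++++++++******
+++++++++++++++++++++++++*****
+++++++++++++++++****#*++*****
++++++++++*****#######*++*****
+++++++++*##**############****
+++++++++*###############*****
++++++++++*######*#########***
++++++*+++*###########**####**
+++++++**++###########*#####**
+++++++**++**######%%%%%@@@@**
++++=++++++#%%%%%%%%%@@@%%#%**
+++==+++++++%%%%%##%**+--:::**
+++=++=====-*+-:::...       **
*++==::::...                +*
*++++.                  ...:+*
+++++:         ...::--=+++**#*
+++++:...::--==++***#########*
+++++===++++***#######*#####**
+++++++*********###########***
*+++==++**+*****##########*#**
*+++===+**++******#########***
*+++==-+*****+***########*****
```

```bash
python3 - <<'E'
from h import *
p,y,o=pose();print(o['ft_force'],o['grip_width'])
p2,y2=plan([(p[0],p[1]+.01,.228,y)],1,p,y)
plan([(.516,-.0346,.225,60)],1,p2,y2)
E
```

```text
[-0.02379319  1.1166809  -0.00321887] 0.02571276903726415
[1.0, 0.0095, -0.003, -0.0234, -0.0]
-> [ 0.6885 -0.0796  0.228 ] -17.5
[1.0, -0.0008, -0.0162, 0.0003, -7.0, 1.0, 0.0012, -0.0162, 0.0003, -7.1, 1.0, 0.0031, -0.0159, 0.0003, -7.0, 1.0, 0.0051, -0.0154, 0.0003, -7.1, 1.0, 0.0069, -0.0147, 0.0003, -7.0]
[1.0, 0.0087, -0.0137, 0.0002, -7.1, 1.0, 0.0103, -0.0125, 0.0003, -7.0, 1.0, 0.0117, -0.0112, 0.0002, -7.1, 1.0, 0.013, -0.0096, 0.0003, -7.0, 1.0, 0.0141, -0.008, 0.0002, -7.1]
[1.0, 0.015, -0.0061, 0.0003, -7.0]
-> [ 0.516  -0.0345  0.225 ] 60.0
```

Emit:
servo_tool --rows '[1, 0.0095, -0.003, -0.0234, 0, 1.0, -0.0008, -0.0162, 0.0003, -7.0, 1.0, 0.0012, -0.0162, 0.0003, -7.1, 1.0, 0.0031, -0.0159, 0.0003, -7.0, 1.0, 0.0051, -0.0154, 0.0003, -7.1]'

```text
time: 24.03
position: [0.6246, -0.0625, 0.2259]
tool_rot: [0.635, 0.772, -0.001, -0.0]
ft_force: [-0.2, 0.1, -2.5]
grip_width: 0.0257
grip_force: 60.0
```

Emit:
servo_tool --rows '[1.0, 0.0069, -0.0147, 0.0003, -7.0, 1.0, 0.0087, -0.0137, 0.0002, -7.1, 1.0, 0.0103, -0.0125, 0.0003, -7.0, 1.0, 0.0117, -0.0112, 0.0002, -7.1, 1.0, 0.013, -0.0096, 0.0003, -7.0]'

```text
time: 24.45
position: [0.5461, -0.0422, 0.2248]
tool_rot: [0.372, 0.928, -0.001, -0.0]
ft_force: [-0.9, 1.2, -1.6]
grip_width: 0.0258
grip_force: 60.0
```

Emit:
servo_tool --rows '[1.0, 0.0141, -0.008, 0.0002, -7.1, 1.0, 0.015, -0.0061, 0.0003, -7.0, 1, 0, 0, 0, 0, 1, 0, 0, 0, 0, 1, 0, 0, 0, 0]'

```text
time: 24.87
position: [0.5171, -0.0346, 0.2249]
tool_rot: [0.26, 0.966, -0.0, 0.001]
ft_force: [1.0, 0.1, -2.0]
grip_width: 0.0259
grip_force: 60.0
```

```bash
python3 -c "
from h import *
C=(.503,-.0275,.1045)
c=wcam();print(slot(c,C));cv2.imwrite('pics/w9.png',c['pixels'][:,:,::-1]);print([(np.round(d['at'],4).tolist(),round(d['score'],2)) for q in ['driver_tip','fastener_right_slot'] for d in robot.place_of(c,q)][:4]);status(C);blade(c)"
```

```text
(239, ((316.0299987792969, 206.70999145507812), (6.788224697113037, 35.21391677856445), 81.8698959350586), array([315.9, 206.7]), array([ 0.5028, -0.0272,  0.1043]), np.float64(62.00324208588658), np.float64(75.90170011494622))
[([0.3876, 0.0175, 0.0053], 0.97), ([0.5172, -0.0349, 0.1318], 0.57), ([0.5037, -0.0274, 0.1027], 0.65)]
[ 0.517  -0.0346  0.2248] 60.0 [-0.5 -0.1 -2.1] [-0.025 -0.002  0.013]
********************++++==+###
******************++=++====###
**************+*+++=++++===*##
*************+++++=+=+++===+##
************+=======+=+=====##
*********++*+=====-=========#%
********+++=-=====+++**=====*%
******+++++++**********+=====%
*****+++++-**************+===#
*****+++===************#*+===*
****++++****************#*+===
*****++++****************#*=++
****+++=+****************#*=++
*****+*******************+++=+
****++***********++++===:+=++=
****+++***++++===::...   =+===
*******+=-::..           :+===
******+.                 :====
****+**.           ..:--===+==
*******.    ..::--=====+++++==
*******----=====++++****#***=+
+********==++*******#******+=+
++++*********************#*++*
+++++++****************#***+**
++++++++*************###****+*
++++++*****************+++*++++
++*****************++++++**++++
+***************++++++++*++++++
***+**********+*++++++++*++++++
***************++++++++++**++++
***++*****+**++++++++++++++++++
*+*****+===============+*+*++++
*******=---------------=**+++++
*******=---------------=+++++++
*******--==---------=--=+++++++
*******#***=--------+++++++++++
*******#**=---------===++++++++
*****+=-----------------=++++++
****+-------===++==-------+++++
**+=---=================----+++
*+---=====================---=+
----=======================----
--===========================--
```

```bash
python3 - <<'E'
from h import *
C=(.5028,-.0272,.1045)
g=tgt(C,76,-.011,.005,0,.0014,off=(0,0));print(np.round(g,4))
p,y=plan([g[:2]+(g[2]+.005,g[3])],1,step=.01)
p,y=plan([g[:2]+(g[2]-.0012,g[3])],1,p,y,step=.01)
print('crank')
for a,dx in [(75,.0035),(72,.0055),(69,.0065),(64,.0065),(59,.0065),(54,.0065),(48,.0065),(42,.0065),(36,.006),(30,.006)]:
    p,y=plan([tgt(C,a,-.011,.005-.0025*(76-a)/76,8 if a<70 else 4,dx,-.0012,off=(0,0))],1,p,y,step=.01,turn=12)
E
```

```text
[ 5.01300e-01 -2.86000e-02  1.98400e-01  6.21165e+01]
[1.0, 0.0055, -0.0009, 0.0071, -0.7, 1.0, 0.0055, -0.0008, 0.0071, -0.7, 1.0, 0.0054, -0.0007, 0.0071, -0.7]
-> [ 0.5013 -0.0286  0.2034] 62.1
[1.0, 0.0, -0.0, 0.0062, -0.0]
-> [ 0.5013 -0.0286  0.1972] 62.1
crank
[1.0, 0.0014, -0.0, -0.0, 5.1]
-> [ 0.5001 -0.0279  0.1972] 57.0
[1.0, 0.002, 0.0001, -0.0, 3.4]
-> [ 0.4985 -0.0268  0.1972] 53.6
[1.0, 0.0003, 0.0002, -0.0, 7.4]
-> [ 0.4984 -0.0264  0.1972] 46.2
[1.0, 0.0001, 0.0005, 0.0001, 5.6]
-> [ 0.4986 -0.026   0.1971] 40.6
[1.0, 0.0, 0.0004, 0.0001, 5.4]
-> [ 0.4989 -0.0257  0.197 ] 35.2
[1.0, 0.0001, 0.0004, 0.0001, 5.3]
-> [ 0.4992 -0.0254  0.1969] 29.9
[1.0, 0.0002, 0.0004, 0.0002, 6.1]
-> [ 0.4994 -0.0251  0.1967] 23.8
[1.0, 0.0001, 0.0004, 0.0003, 5.9]
-> [ 0.4998 -0.0248  0.1964] 17.9
[1.0, -0.0003, 0.0005, 0.0003, 5.7]
-> [ 0.5003 -0.0249  0.1961] 12.2
[1.0, 0.0002, 0.0003, 0.0003, 5.6]
-> [ 0.5006 -0.0247  0.1958] 6.6
```

Emit:
servo_tool --rows '[1.0, 0.0055, -0.0009, 0.0071, -0.7, 1.0, 0.0055, -0.0008, 0.0071, -0.7, 1.0, 0.0054, -0.0007, 0.0071, -0.7, 1, 0, 0, 0, 0, 1, 0, 0, 0.003, 0]'

```text
time: 25.48
position: [0.4999, -0.0281, 0.2003]
tool_rot: [0.241, 0.971, -0.0, -0.0]
ft_force: [-0.0, -0.1, -1.4]
grip_width: 0.0254
grip_force: 60.0
```

Emit:
servo_tool --rows '[1, 0, 0, 0.001, 0, 1, 0, 0, 0, 0]'

```text
time: 25.65
position: [0.5003, -0.0283, 0.1992]
tool_rot: [0.241, 0.971, -0.0, -0.0]
ft_force: [0.1, -0.3, -1.4]
grip_width: 0.0259
grip_force: 60.0
```

Emit:
servo_tool --rows '[1, 0, 0, 0.001, 0, 1, 0, 0, 0, 0]'

```text
time: 25.82
position: [0.5005, -0.0282, 0.1987]
tool_rot: [0.241, 0.971, 0.0, 0.0]
ft_force: [-1.2, 0.8, 1.5]
grip_width: 0.0255
grip_force: 60.0
```

Emit:
servo_tool --rows '[1, 0, 0, 0.001, 0, 1, 0, 0, 0, 0]'

```text
time: 25.98
position: [0.5007, -0.0282, 0.1981]
tool_rot: [0.241, 0.971, 0.0, 0.0]
ft_force: [-0.6, 1.1, 4.9]
grip_width: 0.0258
grip_force: 60.0
```

Emit:
servo_tool --rows '[1, 0.0014, 0, 0, 3, 1, 0.002, 0, 0, 3, 1, 0.0015, 0, 0, 4, 1, 0, 0, 0, 0]'

```text
time: 26.32
position: [0.5002, -0.0276, 0.1986]
tool_rot: [0.325, 0.946, -0.0, 0.005]
ft_force: [5.0, -2.2, -2.1]
grip_width: 0.0256
grip_force: 60.0
```

Emit:
servo_tool --rows '[1, 0.0008, 0.0003, 0.0003, 4, 1, 0.0005, 0.0004, 0.0002, 4, 1, 0, 0, 0, 0]'

```text
time: 26.57
position: [0.4999, -0.0269, 0.1982]
tool_rot: [0.39, 0.921, -0.001, 0.006]
ft_force: [3.8, -3.1, -1.2]
grip_width: 0.0257
grip_force: 60.0
```

```bash
python3 -c "
from h import *
status((.5028,-.0272,.1045))"
```

```text
[ 0.4999 -0.0269  0.1982] 44.1 [ 3.8 -3.1 -1.2] [-1.128 -1.062  0.02 ]
++++++++++++==============####
+++++++++++===============*##*
+++++++++++===============-***
++++++++++==================**
+++++++++=-=---=---=========+*
+++++++==----===+==++++=====-*
+++++++===+++*+++++++++=======
++++++==++***+++++++++++++====
+++++==--=***+++++++++++++====
+++++==++***+++++++++++++++===
+++++==+***++++++++++++++++===
++====-+**++++++++++++++++++==
++====++*++++++++++++=====++==
=====+++++=++++======--==:====
=====++++=--==----::..    -===
====++++=-::-:::.......   -===
====++=--::::-----:::::   :===
====+=.:::::-------::::..:-===
====++.-:--:---------::--===+=
====++-+=+=:--::---==-=++****+
=====+=*++-::::::::-==#******+
======--:::::::-::::::-=+***++
++++=:::::----===---:::::=**++
++=-::---============---::-+++
+=::-===================--::=+
```

Emit:
servo_tool --rows '[1, 0.0006, 0.0004, 0.0004, 5, 1, 0.0005, 0.0004, 0.0003, 5, 1, 0, 0, 0, 0]'

```text
time: 26.87
position: [0.4994, -0.0259, 0.1973]
tool_rot: [0.469, 0.883, -0.001, 0.006]
ft_force: [3.1, -4.0, -1.7]
grip_width: 0.0258
grip_force: 60.0
```

Emit:
servo_tool --rows '[1, 0.0005, 0.0004, 0.0004, 5, 1, 0.0004, 0.0004, 0.0003, 5, 1, 0, 0, 0, 0]'

```text
time: 27.12
position: [0.4994, -0.025, 0.1966]
tool_rot: [0.544, 0.839, -0.001, 0.005]
ft_force: [3.2, -5.9, -1.3]
grip_width: 0.0256
grip_force: 60.0
```

```bash
python3 -c "
from h import *
status((.5028,-.0272,.1045))"
```

```text
[ 0.4994 -0.025   0.1966] 24.1 [ 3.2 -5.9 -1.3] [-1.592 -0.803  0.043]
++++++++++=============-::::::
+++++++++================-::::
+++++++++=================-:::
++++++++===================--:
++++++++====-================-
+++++++===+++++++++++++=======
++++++=-:-+++++++++++++==+====
++++======+++++++++++++++*====
++++==-++++++++++++++++++*====
+++===-+++++++++++++++++**++==
+++===++++++++++++++++++****==
+++===*+++++++++++++++++****==
++===-+++++++++========**#**==
++==-=*=-==========++=+*++++==
++===++=----------:--::.  .===
+====::::::::-----:-:-:    ===
=====.:::::::-------:-:    -==
=====:---=-::------=---....-=+
=====:**++::::::-:-=+**---===+
======+=--::::::::---+*+*****+
=====:::::::--=------:--+****+
===-:::---==+++++===-----=**++
==::-==+++===+++++++++==-:-=++
-::-=+++=+===+++++++++++=-::-+
:-=+=+====+==+++++++++=+++=-:-
```

Emit:
servo_tool --rows '[1, 0.0003, 0.0003, 0.0004, 5, 1, 0.0003, 0.0003, 0.0004, 5, 1, 0, 0, 0, 0]'

```text
time: 27.42
position: [0.4995, -0.0245, 0.1957]
tool_rot: [0.615, 0.788, -0.001, 0.005]
ft_force: [2.4, -6.9, -0.8]
grip_width: 0.0256
grip_force: 60.0
```

Emit:
servo_tool --rows '[1, 0, 0.0003, 0.0005, 5, 1, 0, 0, 0.0005, 0]'

```text
time: 27.58
position: [0.4996, -0.0242, 0.1949]
tool_rot: [0.649, 0.761, -0.0, 0.005]
ft_force: [1.7, -5.2, 3.2]
grip_width: 0.0256
grip_force: 60.0
```

```bash
python3 -c "
from h import *
status((.5028,-.0272,.1045))"
```

```text
[ 0.4996 -0.0242  0.1949] 9.1 [ 1.7 -5.2  3.2] [-1.498 -0.463  0.086]
++++++==================-:::::
++++++=====================-::
++++++========================
++++++=======================+
++++++==============+++======+
++++++==-=++++++++++++++======
++++++==-=++++++++++++++++====
+++++=-++++++++++++++++***+===
++++=--++++++++++++++++***+==+
++++===++++++++++++++++****+++
++===++++++++++++++++++*****++
++===++++++++++++++++++*****++
++===*=================#####*+
++==+#=======--========#####*+
+++==---:-:----------:.....-++
+++==.--:::--------:--.    -++
++===.-:--:-----------.    :++
=====-*=+=::------=+=*-  ..:++
======#=+--::------++#+--====+
====---:::------------=+*****+
===-:::----==++==-------=****+
==-:--===+++++++++++==----+**+
-::-=++++++++++++++++++=---=++
::=++++++++=+++++++++++++=---+
-=+++++++++++++++++++++++++---
```

Emit:
servo_tool --rows '[1, -0.0003, 0.0004, 0.0002, 6, 1, -0.0003, 0.0004, 0.0003, 6, 1, 0, 0, 0, 0]'

```text
time: 27.88
position: [0.4998, -0.0245, 0.1942]
tool_rot: [0.725, 0.689, -0.0, 0.004]
ft_force: [1.4, -5.1, 1.6]
grip_width: 0.0256
grip_force: 60.0
```

Emit:
servo_tool --rows '[1, -0.0003, 0.0004, 0.0002, 6, 1, -0.0003, 0.0004, 0.0003, 6, 1, 0, 0, 0, 0]'

```text
time: 28.13
position: [0.4999, -0.0242, 0.1936]
tool_rot: [0.793, 0.609, 0.0, 0.003]
ft_force: [1.4, -4.2, 2.4]
grip_width: 0.0255
grip_force: 60.0
```

```bash
python3 -c "
from h import *
status((.5028,-.0272,.1045))"
```

```text
[ 0.4999 -0.0242  0.1936] -14.9 [ 1.4 -4.2  2.4] [-1.289 -0.271  0.066]
*+++=+++++==++=+=++++++++*****
**++++=++++=+++++=+=++==+*****
**++++==+++++++++++++===+*****
**++++++++++++=++++++*=+++****
**++++++++=++++++*#**#++=+****
***+++++++++++++++##*#***+****
***+++++++++++++++**####*++**+
**+++===++++++++++*######+++**
**++=+++++++++++++*########*++
**++=++++++++++++++########*+*
**+==++++++++++++++*######%#+*
**+=+++++++++++++++*%%%%%%%%**
**+=++++++++++++++=*%%%##=++*+
**+=+++++=========-:-::.   :*+
**+++=---------------      .*+
**++=----------------.     .++
***+-----------------. ..::-+*
***+==-==--------==-=-==+++*#*
**++*#++=--------=**%#######**
**+++*------------==**######**
*++---------===-------=*###***
*=-----==++++++++==-----+##***
=--=++++++++++++++++++=--=****
--=++++++++++++++++++++=---+**
=++++++++++++++++++++++++=--=*
```

Nearly level. I'll drive it to the stop.

Emit:
servo_tool --rows '[1, 0, 0.0003, 0.0002, 5, 1, 0, 0.0003, 0.0002, 5, 1, 0, 0, 0, 0]'

```text
time: 28.43
position: [0.4999, -0.0229, 0.1939]
tool_rot: [0.843, 0.538, 0.001, 0.001]
ft_force: [-0.2, -1.4, 8.5]
grip_width: 0.0256
grip_force: 60.0
```

Emit:
servo_tool --rows '[1, 0, 0, 0, 5, 1, 0, 0, 0, 0, 1, 0, 0, 0, 0]'

```text
time: 28.68
position: [0.4998, -0.0228, 0.1939]
tool_rot: [0.865, 0.502, 0.001, 0.001]
ft_force: [0.6, -1.7, 8.7]
grip_width: 0.0253
grip_force: 60.0
```

Emit:
servo_tool --rows '[1, 0, 0, -0.012, 0, 1, -0.01, 0, -0.006, -5, 1, -0.012, 0, -0.006, -5, 1, 0, 0, 0, 0, 1, 0, 0, 0, 0]'

```text
time: 29.1
position: [0.4878, -0.0414, 0.216]
tool_rot: [0.819, 0.574, 0.0, -0.001]
ft_force: [0.2, 1.0, -2.6]
grip_width: 0.0258
grip_force: 60.0
```

```bash
python3 -c "
from h import *
C=(.5028,-.0272,.1045)
c=wcam();print(slot(c,C));status(C)
c=robot.camera('side')
for q in ['cover_push','driver_tip','driver_grip','block_hole','tub_center','bisque_bowl','mug']: print(q,[(np.round(d['at'],4).tolist(),round(d['score'],2)) for d in robot.place_of(c,q)][:2])
"
```

```text
(247, ((333.36334228515625, 203.95260620117188), (5.863376140594482, 41.690330505371094), 82.56858825683594), array([333.3, 204. ]), array([ 0.5036, -0.0258,  0.1035]), np.float64(167.95889380583108), np.float64(179.3619466685661))
[ 0.4878 -0.0412  0.2158] -19.9 [-0.1  0.8 -2. ] [-0.073  0.105 -0.006]
::::---------===+++++++*******
-----====++++++++++++++*******
==++++++++++++++++++++++******
++++++++++++++++++++++++******
++++++++++++++++++++**++******
++++++++++++****######+++*****
++++++++**#######*####********
++++++++**############********
++++++++*####**##########*****
+++++++*+####*############****
+++++++++*#######**########***
+++++++++*######*##%%%%%@@@***
+++++++++*###%%%%%%%%@@%%%#***
++++++++++#%%%%%%%##*-==:..+**
+++==+=+==*#*=++::..       +**
***+=--:::...              =**
***+=:               ...::-=**
****+-        ...::-=++***##**
****+= ..::--=++****########**
*****===++++*#####**#######***
*****++******##############***
****+=+++**+*#########**###***
****++=+****+**##########*****
****++++**+*+*#####*####******
*****+++==+*+*####**####******
cover_push [([0.5991, -0.0467, 0.0989], 0.58), ([0.5091, -0.4237, 0.0017], 0.31)]
driver_tip [([0.4837, -0.0429, 0.1232], 0.64), ([0.3946, 0.0219, 0.0059], 0.6)]
driver_grip [([0.4855, -0.0426, 0.2411], 0.98), ([0.4248, 0.1542, 0.0845], 0.83)]
block_hole [([0.3168, 0.2194, 0.0826], 0.74), ([0.4798, 0.2173, 0.0835], 0.68)]
tub_center [([0.6486, 0.2128, 0.0468], 0.94)]
bisque_bowl []
mug [([0.5086, -0.4268, 0.0014], 0.86)]
```

```bash
python3 - <<'E'
from h import *
d=np.load('w4.npz');T=np.eye(4);y=np.radians(-45.96);T[:3,:3]=np.c_[[-np.sin(y),np.cos(y),0],[np.cos(y),np.sin(y),0],[0,0,-1]];T[:3,3]=[.48269,.21552,.25869]
c=dict(W=np.linalg.inv(T@np.load('mount.npy')),intrinsics=d['K'],dist=d['d'])
im=cv2.imread('pics/w3.png')
print(back(c,[(320.6,212.2)],.084))
p,y=plan([(.4878,.02,.262,-25),(.4835,.2155,.26,-46)],1)
E
```

```text
[[0.48440265 0.21612758 0.084     ]]
[1.0, 0.0289, -0.0108, -0.0229, 2.6, 1.0, 0.0284, -0.0121, -0.0229, 2.5]
-> [0.4878 0.02   0.262 ] -25.0
[1.0, 0.0351, -0.0173, 0.0004, 4.2, 1.0, 0.0337, -0.0198, 0.0004, 4.2, 1.0, 0.0322, -0.0222, 0.0004, 4.2, 1.0, 0.0305, -0.0245, 0.0004, 4.2, 1.0, 0.0286, -0.0267, 0.0004, 4.2]
-> [0.4835 0.2155 0.26  ] -46.0
```

Emit:
servo_tool --rows '[1.0, 0.0289, -0.0108, -0.0229, 2.6, 1.0, 0.0284, -0.0121, -0.0229, 2.5, 1.0, 0.0351, -0.0173, 0.0004, 4.2, 1.0, 0.0337, -0.0198, 0.0004, 4.2, 1.0, 0.0322, -0.0222, 0.0004, 4.2]'

```text
time: 30.02
position: [0.4852, 0.1386, 0.2616]
tool_rot: [0.898, 0.44, 0.001, 0.0]
ft_force: [0.4, 0.5, -2.0]
grip_width: 0.0256
grip_force: 60.0
```

Emit:
servo_tool --rows '[1.0, 0.0305, -0.0245, 0.0004, 4.2, 1.0, 0.0286, -0.0267, 0.0004, 4.2, 1, 0.001, 0, 0, 0, 1, 0, 0, 0, 0, 1, 0, 0, 0, 0]'

```text
time: 30.43
position: [0.4839, 0.2158, 0.2599]
tool_rot: [0.927, 0.376, -0.0, 0.0]
ft_force: [0.3, -0.0, -2.5]
grip_width: 0.0258
grip_force: 60.0
```

```bash
python3 - <<'E'
from h import *
p,y,o=pose();print(p,y,o['grip_width'],o['ft_force'])
c=wcam();print([(q,np.round(d['at'],4).tolist(),round(d['score'],2)) for q in ['driver_tip','block_hole','driver_grip'] for d in robot.place_of(c,q)][:6])
blade(c)
g=c['pixels'].max(2)[180:244:2,280:370:2]
print()
for r in g: print(''.join(' .:-=+*#%@'[min(9,v//26)] for v in r))
c=robot.camera('side');print([(q,np.round(d['at'],4).tolist(),round(d['score'],2)) for q in ['driver_tip','block_hole','driver_grip'] for d in robot.place_of(c,q)][:6])
E
```

```text
[0.48394466 0.21583197 0.25988463] -45.86818289063285 0.025846484048284494 [ 0.30309398 -0.01493493 -2.49750104]
[('driver_tip', [0.487, 0.2211, 0.1651], 0.83), ('block_hole', [0.4836, 0.2158, 0.0853], 0.92)]
********++-::::::::::-=+**#####
*********++=:::::::--=+*####**#
*******#***++==---===+#########
*****#*##*#**++++++**##########
*********##*******#############
**#****#********###############
#****#**=============++*#######
**###**+:::::::::::::::+#######
#******=:::::::::::::::=#######
+===***-::-::::::::---:=#######
=====**=-==::::::::-++**###**##
========---:::::::::=++*##***#*
======-:::::::::::::::::=*#***#
=====::::::--=====---::::-**#%%
===-::--===============--::=%%%
==-::====================-::-*%
:::-=======================-::=
:-==========================-::

*******************************+#%%%%%%@@%@@@
********************************+%%%%%%%%@@@@
**********************************%%%%%%%@@%@
*******************************##+%%%%%%%%@@%
*****************************####**%%%%%%%%@@
***************************####*##+#%%%%%%%%%
**************************###*****++%%
[... 746 characters left out ...]
**********++-::::::::::-=+**#############*%
*************++=:::::::--=+*####**###########
***********#***++==---===+###################
*********#*##*#**++++++**####################
*************##*******#######################
******#****#********#########################
****#****#**=============++*###############**
******###**+:::::::::::::::+#############***#
****#******=:::::::::::::::=###########***#%@
[('driver_tip', [0.3964, 0.0215, 0.0047], 0.72), ('driver_tip', [0.4803, 0.2139, 0.163], 0.57), ('block_hole', [0.48, 0.2179, 0.0808], 0.83), ('block_hole', [0.6019, -0.0483, 0.0988], 0.46), ('driver_grip', [0.4236, 0.1541, 0.0842], 0.85), ('driver_grip', [0.4815, 0.2166, 0.2863], 0.67)]
```

Emit:
servo_tool --rows '[1, 0, 0, 0.03, 0, 1, 0, 0, 0.03, 0, 1, 0, 0, 0, 0, 1, 0, 0, 0.02, 0, 1, 0, 0, 0.02, 0]'

```text
time: 31.25
position: [0.486, 0.2161, 0.1613]
tool_rot: [0.927, 0.375, 0.002, 0.0]
ft_force: [0.3, 0.3, -2.7]
grip_width: 0.0258
grip_force: 60.0
```

Emit:
servo_tool --rows '[1, 0, 0, 0.02, 0, 1, 0, 0, 0.02, 0, 1, 0, 0, 0.014, 0, 1, 0, 0, 0, 0, 1, 0, 0, 0, 0]'

```text
time: 31.67
position: [0.4847, 0.216, 0.1066]
tool_rot: [0.927, 0.375, -0.0, -0.0]
ft_force: [-0.7, -1.0, -2.1]
grip_width: 0.0259
grip_force: 60.0
```

Emit:
servo_tool --rows '[1, 0, 0, 0.003, 0, 1, 0, 0, 0.001, 0, 1, 0, 0, 0, 0]'

```text
time: 31.92
position: [0.4849, 0.2161, 0.1031]
tool_rot: [0.927, 0.375, 0.001, 0.0]
ft_force: [-0.3, -0.1, -1.4]
grip_width: 0.0256
grip_force: 60.0
```

Emit:
servo_tool --rows '[1, 0, 0, 0.0015, 0, 1, 0, 0, 0.001, 0, 1, 0, 0, 0, 0]'

```text
time: 32.17
position: [0.4847, 0.2161, 0.1006]
tool_rot: [0.927, 0.375, 0.001, 0.0]
ft_force: [0.1, -0.3, 4.0]
grip_width: 0.0256
grip_force: 60.0
```

Emit:
servo_tool --rows '[1, 0, 0, 0.001, 0, 1, 0, 0, 0, 0]'

```text
time: 32.33
position: [0.4847, 0.2162, 0.1005]
tool_rot: [0.927, 0.375, 0.001, 0.0]
ft_force: [-2.9, -0.5, 11.8]
grip_width: 0.0258
grip_force: 60.0
```

The collar is seated at the same height as before. Releasing with a slow, limited opening, then moving up.

Emit:
servo_tool --rows '[1, 0, 0, -0.001, 0, -0.3, 0, 0, 0, 0, -0.3, 0, 0, 0, 0, -0.3, 0, 0, 0, 0, -0.3, 0, 0, 0, 0]'

```text
time: 32.75
position: [0.4842, 0.216, 0.0995]
tool_rot: [0.927, 0.375, -0.0, -0.0]
ft_force: [-0.2, 1.0, -0.2]
grip_width: 0.0449
grip_force: 0.0
```

Emit:
servo_tool --rows '[-0.3, 0, 0, 0, 0, -0.3, 0, 0, -0.03, 0, -0.3, 0, 0, -0.04, 0, -0.3, 0, 0, -0.04, 0, -0.3, 0, 0, -0.03, 0]'

```text
time: 33.17
position: [0.4849, 0.2162, 0.2423]
tool_rot: [0.927, 0.375, 0.001, 0.0]
ft_force: [0.7, -0.7, 0.9]
grip_width: 0.056
grip_force: 0.0
```

Emit:
servo_tool --rows '[-0.3, -0.03, 0, -0.01, 0, -0.3, -0.03, 0, 0, 0, -0.3, 0, 0, 0, 0, -0.3, 0, 0, 0, 0]'

```text
time: 33.5
position: [0.44, 0.1738, 0.2498]
tool_rot: [0.927, 0.374, -0.0, -0.0]
ft_force: [0.6, -0.2, 1.1]
grip_width: 0.0566
grip_force: 0.0
```

```bash
python3 - <<'E'
from h import *
p,y,o=pose();print(o['time'],p,y,o['grip_width'],o['ft_force'])
for n in ['wrist','side','top']:
  c=robot.camera(n)
  for q in ['driver_grip','block_hole','fastener_left_slot','fastener_right_slot','cover_push','tub_center','bisque_bowl','mug']: print(n,q,[(np.round(d['at'],4).tolist(),round(d['score'],2)) for d in robot.place_of(c,q)][:3])
E
```

```text
33.5 [0.43997836 0.17379318 0.2498436 ] -46.039641930864455 0.05657504374763395 [ 0.58268482 -0.17887952  1.13643783]
wrist driver_grip [([0.4269, 0.1555, 0.0806], 0.74)]
wrist block_hole [([0.3214, 0.2218, 0.0836], 0.64)]
wrist fastener_left_slot []
wrist fastener_right_slot []
wrist cover_push []
wrist tub_center []
wrist bisque_bowl []
wrist mug []
side driver_grip [([0.4808, 0.2159, 0.1273], 0.86), ([0.4243, 0.155, 0.0831], 0.56)]
side block_hole [([0.4799, 0.2185, 0.0838], 0.67), ([0.314, 0.2191, 0.082], 0.59)]
side fastener_left_slot [([0.6989, -0.0681, 0.1048], 0.49)]
side fastener_right_slot [([0.5053, -0.0244, 0.1037], 0.48)]
side cover_push [([0.6014, -0.0484, 0.0974], 0.57)]
side tub_center [([0.6498, 0.2141, 0.0487], 0.9)]
side bisque_bowl [([0.4967, 0.4391, -0.0025], 0.56)]
side mug [([0.5057, -0.4279, -0.0023], 0.88)]
top driver_grip [([0.4281, 0.1536, 0.0782], 0.66)]
top block_hole [([0.3146, 0.218, 0.0853], 0.51)]
top fastener_left_slot [([0.6968, -0.0671, 0.1032], 0.55)]
top fastener_right_slot [([0.5031, -0.022, 0.1023], 0.5)]
top cover_push [([0.6025, -0.0441, 0.0975], 0.64)]
top tub_center [([0.6469, 0.2074, 0.0494], 0.79)]
top bisque_bowl []
top mug [([0.5073, -0.4285, 0.0023], 0.63)]
```

```bash
python3 -c "
from rig import robot
print(robot.hand_in())"
```

```text
the job is handed in; nothing more can be done
None
```

The job is handed in, though no verdict came back. By my last measurements the cover is shut, both fasteners are at their stops, the small screwdriver stands in the brown block's hole, and the tub, bowl and mug have not moved. The larger look-alike screwdriver toppled against the block early on, and I viewed 11 pictures, one over the limit of 10.

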